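# Fit the filter and hold the sample stem in the photometer cell

## Task

Set up the photometer cell for a reading: slide the filter from its rack edgewise into the slot on top of the cell, fully home, and let go of it. Then take the sample stem (the one with the tall cylindrical knob) out of its stand and lower it through the guide bush until the dark ring on its rod is level with the mouth of the bush, never letting it touch the cell, and finish while still holding it there by its knob, centred, hanging free and still. Leave the blank stem (ball knob) and the other things on the bench alone.

Things in the scene. Friction and masses are not known exactly. Their poses are not given: they have to be found in the camera images.
- cell: photometer cell, fixed: grey block 64 x 90 mm, top 84 mm above the bench, on a base plate 92 x 226 x 10 mm; finned metal lamp housing at its +y end, grey detector tube at its -y end, both lower than the block. Origin on the bench under the bore; z up, y from detector to lamp. The bore is in the block's larger part, the filter slot 45 mm nearer the lamp
- bush_mouth (a point): centre of the mouth of the guide bush, 88 mm above the bench, on the bore axis; axes as the cell's. Bush: bright, round, 26 mm outside, 4 mm proud of the block. Bore: vertical, 16 mm in diameter, floor 72 mm below the mouth
- slot_mouth (a point): centre of the open top of the filter slot, 84 mm above the bench; axes as the cell's. The slot is 49 mm long (x), 7 mm wide (y), 50 mm deep, edges chamfered 2 mm
- slot_floor (a point): centre of the slot's floor, 50 mm below slot_mouth; axes as the cell's
- filter_slide: the filter: upright metal plate 44 mm wide (x), 4 mm thick (y), 62 mm high (z) with a round glass window, and on its upper edge a white ribbed grip 32 x 10 x 28 mm; 50 g. Origin at the middle of its lower edge. Starts in the middle slot (30 mm deep) of a grey fixed rack 74 x 92 x 40 mm. Either way round is right. Home, it stands on the cell's slot floor, grip's top 124 mm above the bench
- slide_grip (a point): centre of the filter's white grip, 76 mm above its lower edge; axes as the filter's. Grasp it across its 10 mm thickness (y)
- sample_stem: sample stem, 70 g, upright. From the tip up: steel rod 8 mm in diameter, 95 mm long (white pellet as its tip, dark ring mark 4 mm wide at 60 mm), bright flange 30 mm in diameter, 5 mm thick, white ribbed cylindrical knob 20 mm in diameter, 35 mm high. Origin at the tip, z up. Starts hanging in one hole of the stand, flange resting on the stand's top plate
- stem_grip (a point): place to grip the sample stem: on its axis in the knob, 120 mm above the tip, 20 mm above the flange's upper face, 15 mm below the knob's top
- stem_ring (a point): middle of the sample stem's dark ring mark, on its axis, 60 mm above the tip
- stem_stand: stem stand, fixed: foot 64 x 136 x 10 mm, three pillars, top plate 44 (x) x 128 (y) x 8 mm with upper face 118 mm above the bench and two 11 mm holes at y = -34 and +34 mm. Origin on the bench under its middle, z up. One hole holds the sample stem, the other the blank stem
- blank_stem: blank stem, not to be used: same rod and flange, no ring or pellet, white ball knob 24 mm in diameter, top 134 mm above its tip. Origin at the tip
- lens_tissue: bystander: flat carton 60 x 95 x 14 mm. Origin under its centre
- filter_box: bystander: dark carton 90 x 60 x 26 mm. Origin under its centre
- pen_1: bystander: pen 145 mm long, 11 mm thick. Origin under its centre
- pipette_bulb: bystander: rubber bulb 48 x 80 x 48 mm. Origin under its centre
There are look-alikes about, which are no part of the job. Leave any orange or turquoise look-alike of the sample_stem alone.

How it is judged:
On the way, in this order (a step that is already met when the one before it is completed fails the run):
1. the filter is fully home in the cell's slot and let go (x of filter_slide in the frame of slot_floor between -0.005 and 0.005 m and y of filter_slide in the frame of slot_floor between -0.004 and 0.004 m and z of filter_slide in the frame of slot_floor below 0.004 m and angle between filter_slide's own z axis and vertical below 0.12 rad and angle between the x axis of filter_slide and the x axis of slot_floor, either way round below 0.15 rad and contact force between the fingers and filter_slide below 0.1 N and linear speed of filter_slide below 0.02 m/s), for 0.2 s.
2. the sample stem is drawn up out of its stand (height (world z) of sample_stem above 0.1 m and contact force between the fingers and sample_stem above 0.5 N and contact force between stem_stand and sample_stem below 0.1 N), for 0.1 s.
At the end, for the whole second after the job is handed in: Filter home in the slot: lower edge within 4 mm of the floor, upright within 0.12 rad. Sample stem held by the fingers alone in the bore, not touching the cell: ring within 7 mm of the mouth's level, tip and ring within 3 mm of the bore axis, moving slower than 10 mm/s (x of filter_slide in the frame of slot_floor between -0.005 and 0.005 m and y of filter_slide in the frame of slot_floor between -0.004 and 0.004 m and z of filter_slide in the frame of slot_floor below 0.004 m and angle between filter_slide's own z axis and vertical below 0.12 rad and angle between the x axis of filter_slide and the x axis of slot_floor, either way round below 0.15 rad and z of stem_ring in the frame of bush_mouth between -0.007 and 0.007 m and horizontal distance between each of sample_stem, stem_ring and bush_mouth below 0.003 m and contact force between sample_stem and cell below 0.1 N and contact force between the fingers and sample_stem above 0.5 N and linear speed of sample_stem below 0.01 m/s); the arm keeps its last pose, push and grip.
It fails at once if the sample stem touches the cell (more than 0.3 N) (contact force between sample_stem and cell above 0.3 N).
It fails at once if the blank stem is displaced by more than 20 mm (distance of blank_stem from where it was at the start of the episode above 0.02 m).
It fails at once if another thing on the bench is displaced by more than 20 mm (distance of any of lens_tissue, filter_box, pen_1, pipette_bulb from where it was at the start of the episode above 0.02 m).
It also fails if it takes over 58 s, if anything falls off the work surface, if the arm or the gripper's body presses on something with over 40 N, if the wrist force passes 120 N, or if a joint passes its speed limit or range.

## Robot

A 7-joint arm with a two-finger parallel gripper is mounted at the origin on a cart in front of the work surface, level with it; the furniture and walls round the work are solid. World frame = base frame: x ahead of the robot, y to its left, z up, the work surface at z = 0. Lengths are in m, angles in rad, forces in N, time in s.
With the tool pointing down it reaches from about 0.35 to 0.9 m from the base axis. Payload 19.9 kg.
Tool frame: the origin (TCP) lies at the very end of the fingers, on their centre line; the grasp point (between the pads) lies 19 mm behind it (arm.grip_point_offset is the distance from the TCP to the grasp point, in m); x points along the fingers, y is the direction in which the jaws open and shut, and the axes are right-handed (so a half turn about x gives the same grasp; the last joint's range is limited). The gripper opens to 85 mm and grips with 20 to 120 N. Pads are 22 mm wide; open, the fingers measure 114 mm over their backs; the gripper's body (76 mm by 85 mm) begins 54 mm behind the grasp point. The pads swing forward as they close: fully open they stand 13 mm farther back than shut.
Start: joints at [1.264, 0.417, -0.01, 1.614, 0.005, 1.111, -0.053], TCP at [0.164, -0.603, 0.231] pointing down, gripper open.
Joint ranges: [-2.81, 2.81], [-0.39, 2.02], [-1.27, 1.25], [0.06, 2.57], [-1.19, 4.33], [0.19, 2], [-2.82, 2.82]. Speed limits (rad/s): [1.89, 1.89, 2.39, 2.39, 3.01, 3.01, 3.01].

## Interface

Orientations are given as a rotation vector (axis times angle).
In Python, from station import arm gives the robot as it stands. The module is installed in compiled form; this text tells all that it offers.
- The arm moves only by the shell command python3 -m handwheel 'ROWS'. ROWS is JSON, one flat list of numbers, 7 for each row, row after row: the opening in per cent of the stroke, from 0 (shut) to 100 (fully open), then the shift along the tool's x, y, z in units of 25 mm (1.0 is 25 mm), then the turn, a rotation vector about the tool's x, y, z in units of 10 degrees (1.0 is 10 degrees). In form: [gripper, x, y, z, rx, ry, rz, gripper, x, y, z, rx, ry, rz, ...]. A call has exactly 5 rows; each row is the pose to reach, as a shift and turn from the pose measured when the call began, along the tool's axes at that moment; what a row does not reach only later rows make up. A row lasts 1/8 s, in which the tool goes at most 62.5 mm and 10.7 degrees, less where a joint would pass 70% of its speed; a pose out of reach is approached as far as the arm can. A call with a gripper value outside its range is refused whole. The fingers move at their own pace and stop on an object; the grip force is fixed at half the most. Time passes only in rows, so rows that repeat a pose let the fingers close, or fill a call up. It gives the time, the measured TCP pose, the force and the opening at its end, in the units of the state.
- arm.observe(): the state, without advancing time (a new reading comes with each control period).
- arm.capture(name): name is "scene" or "top"; returns the picture (384x512x3 uint8, blue, green, red); there is no depth.
- arm.calibration(name): a dict with "vfov" (degrees; the focal length in pixels is half the picture's height over the tangent of half this angle, whatever the lens; pixels are square), "cx", "cy" (the principal point, pixels), "R" (3x3) and "t" (3): a world point X has camera coordinates R X + t. Camera axes: x right, y down, z forward; pixel columns grow to the right and rows downward; lengths in m; the calibration is good to about 2 mm. A picture is of the moment at which its call begins. calibration takes no time and is no camera call.
- arm.sign_off(): hands the job in, once; it reports no verdict.
The state is a dict: "t": time; "joint_positions": joint angles; "joint_vel": joint speeds; "effort": joint torques, N m; "position": TCP position; "orientation": TCP orientation; "wrist_force": force on the tool from outside, world axes, zero at the start; "wrist_torque": the same for the moment, N m; "opening": opening from 0.0 (shut) to 1.0 (fully open).
Only numpy, scipy, OpenCV 4.12 (cv2) and the standard library are available. Lean on these libraries where they do the work, as an engineer would, in place of code of your own. Each camera call takes 0.05 s, during which the arm holds its last target.

## Working session

There is one attempt and no reset: what is moved stays moved. The work goes in short steps, Python scripts to look and compute and a shell command to move; the robot and the scene stay as the last step left them, time stands still between calls to the robot, and variables do not carry over. Pictures are saved under pics/ and viewed, and the job is handed in when it is done.

```bash
mkdir -p pics
python3 - <<'E'
from station import arm
import cv2,numpy as np
s=arm.observe();print({k:np.round(v,3).tolist() for k,v in s.items()})
for n in("scene","top"):
    im=arm.capture(n);cv2.imwrite(f"pics/{n}0.png",im)
    c=arm.calibration(n);print(n,c)
print(arm.grip_point_offset)
E
```

```text
{'t': 0.0, 'joint_positions': [1.265, 0.418, -0.01, 1.614, 0.005, 1.111, -0.053], 'joint_vel': [-0.002, -0.0, 0.0, 0.0, -0.0, -0.001, -0.001], 'effort': [-0.0, -86.444, 0.679, -43.49, 0.019, 0.008, 0.0], 'position': [0.163, -0.603, 0.231], 'orientation': [2.08, 0.278, -2.081], 'wrist_force': [-0.439, 0.363, -0.367], 'wrist_torque': [0.014, -0.0, 0.075], 'opening': 1.003}
scene {'vfov': 54.87165245074381, 'cx': 253.66522025807097, 'cy': 193.15267925772037, 'R': array([[-0.59830016, -0.80087706, -0.02515674],
       [-0.38547267,  0.3152101 , -0.86721013],
       [ 0.70245836, -0.50915472, -0.49730647]]), 't': array([0.27963224, 0.30326518, 0.64946497])}
top {'vfov': 55.56356231572021, 'cx': 257.90018391495755, 'cy': 192.0221035670695, 'R': array([[ 0.02582612, -0.99945353,  0.02063155],
       [-0.98645348, -0.02882378, -0.16148908],
       [ 0.16199551, -0.01618143, -0.98665881]]), 't': array([-0.07185472,  0.52832171,  1.14753844])}
0.0187
```

View pics/scene0.png

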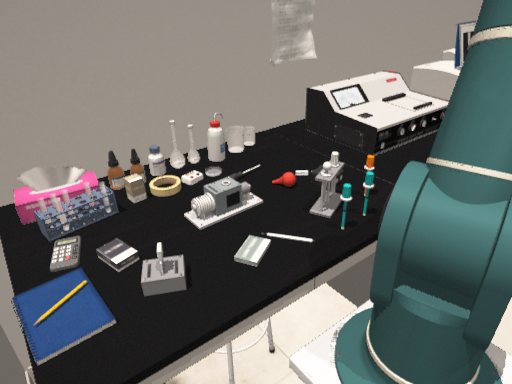

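View pics/top0.png

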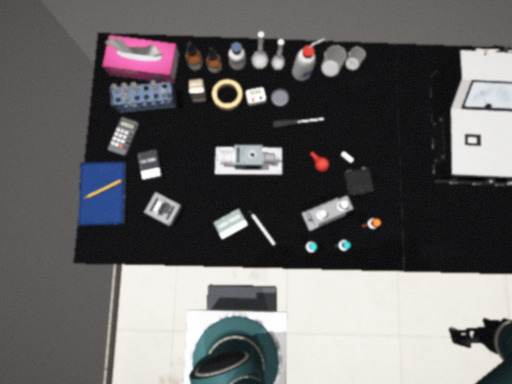

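```bash
cat > h.py <<'E'
import numpy as np,cv2
from station import arm
C={n:arm.calibration(n) for n in("scene","top")}
def K(n):
    c=C[n];f=192/np.tan(np.radians(c["vfov"]/2));return f,c["cx"],c["cy"]
def proj(n,X):
    f,cx,cy=K(n);p=np.atleast_2d(X)@C[n]["R"].T+C[n]["t"];return np.c_[f*p[:,0]/p[:,2]+cx,f*p[:,1]/p[:,2]+cy]
def ray(n,u,v):
    f,cx,cy=K(n);R=C[n]["R"];o=-R.T@C[n]["t"];d=R.T@np.array([(u-cx)/f,(v-cy)/f,1]);return o,d/np.linalg.norm(d)
def onz(n,u,v,z):
    o,d=ray(n,u,v);return o+d*(z-o[2])/d[2]
def tri(a,b):
    (o1,d1),(o2,d2)=ray("scene",*a),ray("top",*b)
    s=np.linalg.lstsq(np.c_[d1,-d2],o2-o1,rcond=None)[0]
    p,q=o1+s[0]*d1,o2+s[1]*d2
    return (p+q)/2,np.linalg.norm(p-q)
def crop(n,im,x0,y0,x1,y1,k,name):
    c=cv2.resize(im[y0:y1,x0:x1],None,fx=k,fy=k,interpolation=cv2.INTER_NEAREST)
    for x in range((x0+9)//10*10,x1,10): cv2.putText(c,str(x),((x-x0)*k,8),0,.3,(0,255,255),1);cv2.line(c,((x-x0)*k,10),((x-x0)*k,14),(0,255,255),1)
    for y in range((y0+9)//10*10,y1,10): cv2.putText(c,str(y),(0,(y-y0)*k+4),0,.3,(0,255,255),1);cv2.line(c,(20,(y-y0)*k),(24,(y-y0)*k),(0,255,255),1)
    cv2.imwrite(f"pics/{name}.png",c)
E
python3 - <<'E'
from h import *
s=cv2.imread("pics/scene0.png");t=cv2.imread("pics/top0.png")
crop("s",s,180,165,270,230,8,"s_cell");crop("s",s,300,145,380,220,8,"s_stand");crop("s",s,135,235,195,300,8,"s_rack")
crop("t",t,205,135,295,185,8,"t_cell");crop("t",t,295,185,390,255,8,"t_stand");crop("t",t,135,180,190,235,8,"t_rack")
E
```

```text
(no output)
```

View pics/s_cell.png

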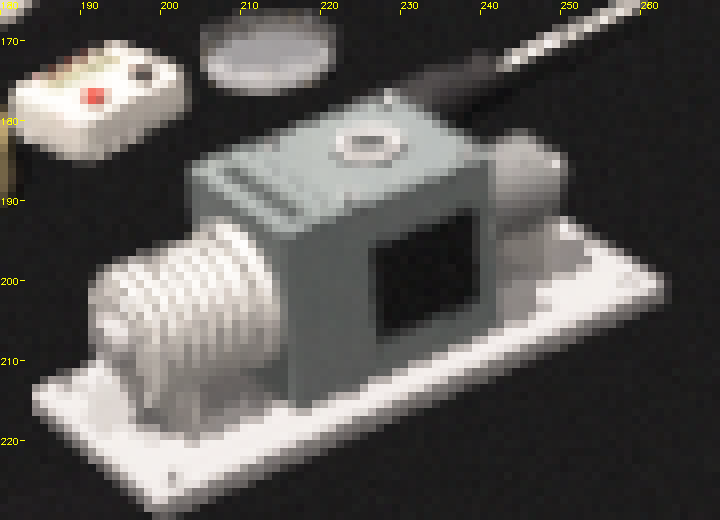

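View pics/t_cell.png

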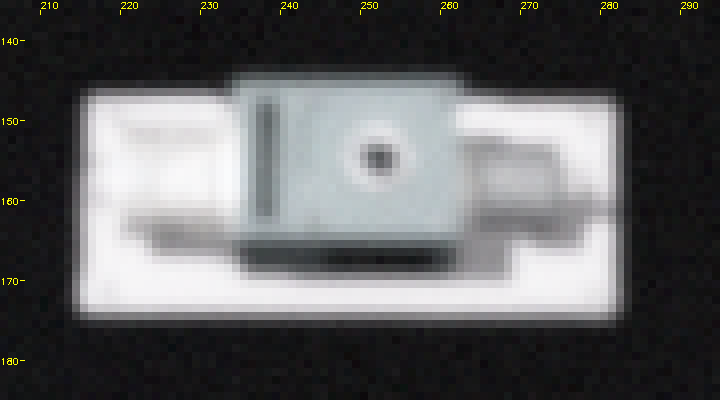

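View pics/s_rack.png

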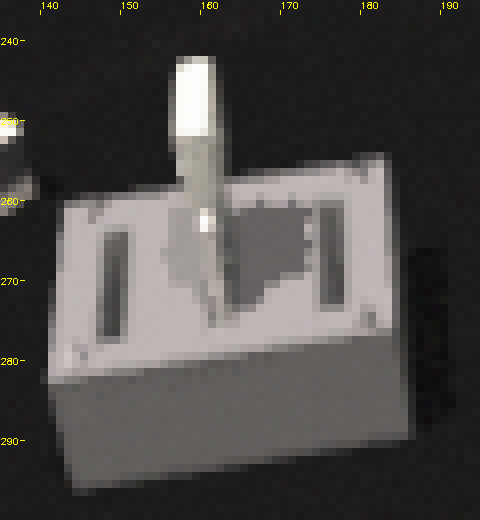

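View pics/t_rack.png

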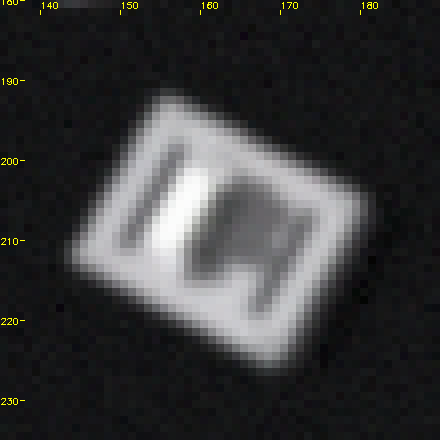

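View pics/s_stand.png

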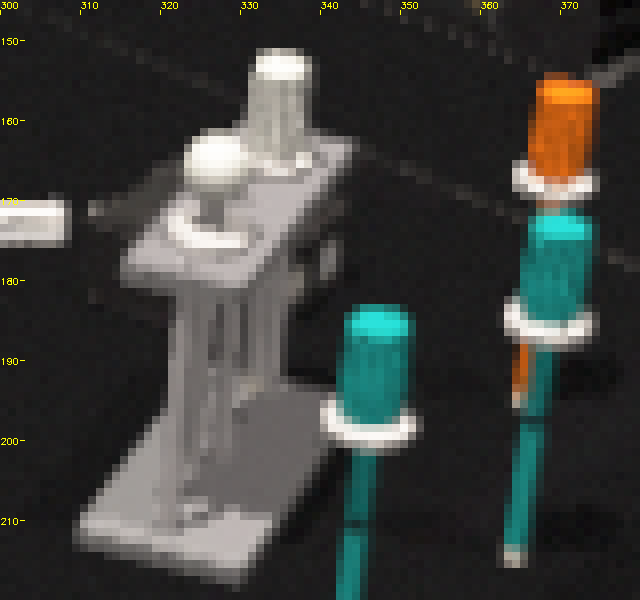

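View pics/t_stand.png

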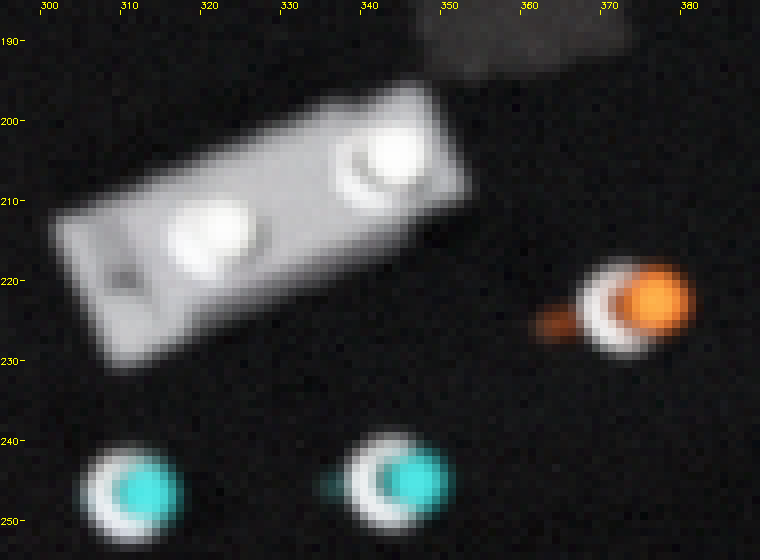

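Run:
```python
from h import *
np.set_printoptions(precision=4,suppress=True)
for n in C: print(n,-C[n]["R"].T@C[n]["t"],K(n))
t=cv2.imread("pics/top0.png");s=cv2.imread("pics/scene0.png")
def pr(im,x0,y0,x1,y1,ch=None):
    g=im[y0:y1,x0:x1].astype(int).sum(2)//3
    print("x0",x0);[print(y0+i,*("%3d"%v for v in r)) for i,r in enumerate(g)]
pr(t,232,142,264,168)
pr(s,203,176,242,196)
pr(s,155,240,166,256)
pr(t,150,198,166,216)
```

```text
scene [-0.172  0.459  0.593] (np.float64(369.8393575741839), 253.66522025807097, 193.15267925772037)
top [ 0.3371 -0.038   1.219 ] (np.float64(364.4412503397746), 257.90018391495755, 192.0221035670695)
x0 232
142  17  16  21  21  19  21  24  22  17  20  17  22  24  22  20  20  23  22  21  21  20  23  23  21  21  24  19  19  22  19  22  24
143  21  22  31  34  39  39  35  38  33  35  39  37  41  38  37  36  35  36  36  37  36  38  33  32  38  40  36  34  36  35  26  20
144  27  39  61  78  83  85  82  83  81  82  82  78  84  85  81  82  83  85  81  84  82  80  83  82  83  82  83  82  83  73  56  39
145  42  67 106 134 140 140 139 138 145 143 139 142 144 145 143 141 142 140 141 144 144 144 143 145 142 141 138 142 132 127  96  58
146  98 108 147 172 172 164 162 164 176 180 181 179 178 178 178 180 184 186 185 183 184 183 182 181 182 184 181 174 165 158 133 107
147 180 167 176 184 173 153 146 160 179 189 187 183 181 185 190 192 194 193 194 194 196 193 196 196 193 193 191 184 175 177 174 172
148 228 210 198 189 167 133 115 143 174 188 188 179 182 186 191 194 194 196 197 199 199 198 198 196
[... 7053 characters left out ...]
 139  95  74  77  86
206 183 159 122 124 173 231 249 252 248 227 170 116  85  75  82  88
207 174 134 114 151 213 244 251 251 238 192 136  95  76  72  88  94
208 151 116 128 178 233 249 252 247 220 158 115  92  77  84  93 100
209 139 117 147 202 240 250 250 238 184 131 101  83  80  86 100 101
210 139 137 167 209 237 245 243 217 155 109  85  79  82  94  98 100
211 169 169 187 204 223 233 230 196 140  98  74  75  89  96 103 104
212 190 192 197 203 212 221 223 196 140  98  81  82  96 115 124 119
213 196 199 201 203 206 216 215 192 138 105  94  96 115 142 160 158
214 184 192 200 201 204 206 205 183 143 125 116 126 143 165 186 187
215 141 165 184 197 198 205 201 189 170 162 161 164 173 186 199 198
```

Run:
```python
from h import *
np.set_printoptions(precision=4,suppress=True)
t=cv2.imread("pics/top0.png").mean(2);s=cv2.imread("pics/scene0.png").mean(2)
def dark(im,x0,y0,x1,y1,bg,lo=10):
    w=np.clip(bg-im[y0:y1+1,x0:x1+1]-lo,0,None);m=cv2.moments(w.astype(np.float32))
    return m['m10']/m['m00']+x0,m['m01']/m['m00']+y0, 0.5*np.degrees(np.arctan2(2*m['mu11'],m['mu20']-m['mu02']))
h=dark(t,249,151,256,157,200);print("hole top",h,onz("top",*h[:2],.088))
hs=dark(s,222,181,229,183,205);print("hole scene",hs,onz("scene",*hs[:2],.088))
# slot: midline columns per row
def col(im,y,x0,x1,bg):
    w=np.clip(bg-im[y,x0:x1+1],0,None);return (w*np.arange(x0,x1+1)).sum()/w.sum()
ys=np.arange(149,161);xs=[col(t,y,235,241,185) for y in ys]
p=np.polyfit(ys,xs,1);print("slot line",p)
# slot ends along columns 237-239
pr=t[140:170,237:239].mean(1);print("slot prof",np.round(pr))
a=onz("top",np.polyval(p,147),147,.084);b=onz("top",np.polyval(p,162.3),162.3,.084);print(a,b,np.hypot(*(a-b)[:2]),np.degrees(np.arctan2(*(a-b)[[1,0]])),(a+b)/2)
# block edges rows: subpixel half level
def cross(pv,idx,lev):
    for i in range(len(pv)-1):
        if (pv[i]-lev)*(pv[i+1]-lev)<=0: return idx[i]+(lev-pv[i])/(pv[i+1]-pv[i])
up=[cross(t[141:148,c],np.arange(141,148),105) for c in range(240,259)]
dn=[cross(t[161:168,c],np.arange(161,168),135) for c in range(240,259)]
pu=np.polyfit(range(240,259),up,1);pd=np.polyfit(range(240,259),dn,1);print(pu,pd)
for c in(238,252):
  A,B=onz("top",c,np.polyval(pu,c),.084),onz("top",c,np.polyval(pd,c),.084);print("edges",A,B,(A+B)/2)
for q in (pu,pd):
  A,B=onz("top",240,np.polyval(q,240),.084),onz("top",258,np.polyval(q,258),.084);print("yaw of y axis",np.degrees(np.arctan2(-(A-B)[0],(A-B)[1])))
# base plate white mask
for n,im in(("top",t),("scene",s)): pass
m=(t[130:190,205:295]>90).astype(np.uint8);cs,_=cv2.findContours(m,0,1);c=max(cs,key=cv2.contourArea);r=cv2.minAreaRect(c);print("plate",r)
```

```text
hole top (251.9936102180101, 154.37425833342317, np.float64(23.88196826256682)) [ 0.6442 -0.0345  0.088 ]
hole scene (225.5395814326014, 182.266606009856, np.float64(-2.401677974469951)) [ 0.6441 -0.0327  0.088 ]
slot line [ -0.024  241.5438]
slot prof [ 19.  21.  23.  38.  84. 140. 164. 150. 124. 114. 114. 118. 120. 123.
 124. 128. 125. 125. 126. 126. 123. 129. 155. 167. 139.  96.  66.  66.
 106. 174.]
[0.6684 0.0111 0.084 ] [0.6178 0.0106 0.084 ] 0.050573575437841634 0.6553281191867417 [0.6431 0.0109 0.084 ]
[  0.0001 144.3491] [  0.0074 162.4129]
edges [0.6771 0.0115 0.084 ] [0.6117 0.0092 0.084 ] [0.6444 0.0104 0.084 ]
edges [ 0.6786 -0.0336  0.084 ] [ 0.6128 -0.0355  0.084 ] [ 0.6457 -0.0345  0.084 ]
yaw of y axis 1.8300222394644936
yaw of y axis 1.3347743505005216
plate ((43.0, 29.5), (29.0, 68.0), 90.0)
```

Run:
```python
from h import *
np.set_printoptions(precision=4,suppress=True)
t=cv2.imread("pics/top0.png").mean(2);s=cv2.imread("pics/scene0.png").mean(2)
# scene slot check: endpoints
def col(im,y,x0,x1,bg):
    w=np.clip(bg-im[y,x0:x1+1],0,None);return (w*np.arange(x0,x1+1)).sum()/w.sum()
w=np.clip(175-s[185:193,207:220],0,None)
# restrict to the slot stripe
P=[]
for y,(a,b) in {186:(207,211),187:(208,212),188:(209,214),189:(211,215),190:(212,217),191:(214,218)}.items():
    P.append((col(s,y,a,b,180),y))
P=np.array(P);q=[onz("scene",*p,.084) for p in P];print("scene slot pts\n",np.array(q))
# grip top view: bright
g=t[196:218,146:166];m=(g>222).astype(np.uint8)
w=np.where(m,1.0,0).astype(np.float32)
cs,_=cv2.findContours(m,0,1);c=max(cs,key=cv2.contourArea);print(cv2.contourArea(c),cv2.minAreaRect(c))
M=cv2.moments(m,True);cx,cy=M['m10']/M['m00']+146,M['m01']/M['m00']+196
print("grip top px",cx,cy,M['m00'],onz("top",cx,cy,.1))
# corners of the blob on z=.1
r=cv2.boxPoints(cv2.minAreaRect(c))+[146,196];R=np.array([onz("top",*p,.1) for p in r]);print(R)
# scene grip: white block rows 242-251, cols156-162
m2=(s[238:254,152:168]>200).astype(np.uint8);M=cv2.moments(m2,True);u,v=M['m10']/M['m00']+152,M['m01']/M['m00']+238;print("scene grip bright",u,v,M['m00'])
# rack top rect
m=((t>135)).astype(np.uint8)[185:232,138:190];m=cv2.morphologyEx(m,cv2.MORPH_CLOSE,np.ones((15,15),np.uint8));cs,_=cv2.findContours(m,0,1);c=max(cs,key=cv2.contourArea);rr=cv2.minAreaRect(c);r=cv2.boxPoints(rr)+[138,185];R=np.array([onz("top",*p,.04) for p in r]);print(r,"\n",R,R.mean(0));
for i in range(4):
    d=R[(i+1)%4]-R[i];print(np.linalg.norm(d),np.degrees(np.arctan2(d[1],d[0])))
for z in(.02,.04,.072,.1): print(z,proj("scene",[*R.mean(0)[:2],z]),proj("top",[*R.mean(0)[:2],z]))
# rack slots darkness lines in top view
def line(x0,y0,x1,y1,pts):
    pass
```

```text
scene slot pts
 [[0.6621 0.0132 0.084 ]
 [0.6549 0.0139 0.084 ]
 [0.6466 0.0131 0.084 ]
 [0.6391 0.0132 0.084 ]
 [0.6314 0.0129 0.084 ]
 [0.6241 0.0131 0.084 ]]
29.5 ((11.000001907348633, 10.0), (3.5777084827423096, 11.627553939819336), 26.56505012512207)
grip top px 156.95348837209303 206.09302325581396 43.0 [0.468  0.2528 0.1   ]
[[0.4543 0.2646 0.1   ]
 [0.4869 0.2509 0.1   ]
 [0.4822 0.2408 0.1   ]
 [0.4497 0.2544 0.1   ]]
scene grip bright 158.5 247.0 36.0
[[137.096  211.4274]
 [152.1634 187.6368]
 [183.0674 207.2094]
 [168.     231.    ]] 
 [[0.4559 0.3309 0.04  ]
 [0.5351 0.2882 0.04  ]
 [0.4737 0.184  0.04  ]
 [0.3957 0.2276 0.04  ]] [0.4651 0.2577 0.04  ]
0.09003855562440932 -28.305162521126487
0.12099216534679379 -120.49405677824254
0.08937899440627553 150.81953620663646
0.11960378531283235 59.80168509042419
0.02 [[162.6465 276.3566]] [[161.5558 209.9155]]
0.04 [[161.3237 269.5852]] [[160.0711 209.2167]]
0.072 [[159.1397 258.4047]] [[157.5894 208.0488]]
0.1 [[157.157  248.2547]] [[155.3032 206.9728]]
```

Run:
```python
from h import *
np.set_printoptions(precision=4,suppress=True)
t=cv2.imread("pics/top0.png").mean(2);s=cv2.imread("pics/scene0.png").mean(2)
def mins(im,rows,x0f,half,bg):
    out=[]
    for y in rows:
        x=x0f(y);a=int(round(x-half));b=int(round(x+half));w=np.clip(bg-im[y,a:b+1],0,None)**1.0
        out.append(((w*np.arange(a,b+1)).sum()/w.sum(),y))
    return np.array(out)
def rep(n,P,z):
    W=np.array([onz(n,*p,z) for p in P]);vx,vy,x0,y0=cv2.fitLine(W[:,:2].astype(np.float32),cv2.DIST_L2,0,.01,.01).ravel()
    print(n,"ang",np.degrees(np.arctan2(vy,vx)),"ends",W[0],W[-1],"mid",W.mean(0))
L=mins(t,range(200,210),lambda y:156-(y-200)*.61,2,180);rep("top",L,.04)
Rr=mins(t,range(208,218),lambda y:172-(y-208)*.55,2,180);print(Rr.T);rep("top",Rr,.04)
Ls=mins(s,range(265,277),lambda y:148.5-(y-265)*.08,3,170);rep("scene",Ls,.04)
Rs=mins(s,range(261,272),lambda y:176-(y-261)*.0,3,170);rep("scene",Rs,.04)
# grip in top: bright ridge
G=[]
for y in range(202,211):
    w=np.clip(t[y,150:163]-200,0,None);G.append(((w*np.arange(150,163)).sum()/w.sum(),y))
rep("top",np.array(G),.1)
for y in range(199,215): print(y,np.round(t[y,148:164]).astype(int))
# rack outer corners in scene, edges
```

```text
top ang -25.12851 ends [0.4948 0.2739 0.04  ] [0.465  0.2875 0.04  ] mid [0.4798 0.2808 0.04  ]
[[171.6632 170.9671 170.733  169.8051 169.5203 168.9345 168.7508 168.3728
  167.9085 167.373 ]
 [208.     209.     210.     211.     212.     213.     214.     215.
  216.     217.    ]]
top ang -21.091795 ends [0.4701 0.2206 0.04  ] [0.4406 0.2325 0.04  ] mid [0.4553 0.2269 0.04  ]
scene ang -25.008976 ends [0.497  0.2732 0.04  ] [0.4635 0.2889 0.04  ] mid [0.48   0.2811 0.04  ]
scene ang -23.245749 ends [0.4726 0.2202 0.04  ] [0.4402 0.2337 0.04  ] mid [0.4561 0.2269 0.04  ]
top ang -22.414173 ends [0.4808 0.248  0.1   ] [0.4557 0.2575 0.1   ] mid [0.4683 0.2528 0.1   ]
199 [ 20  41  87 141 181 193 185 157 123 131 172 195 196 194 187 183]
200 [ 31  61 116 165 192 192 169 130 118 153 194 208 202 195 192 186]
201 [ 45  92 145 183 194 186 152 118 134 184 228 234 224 203 202 184]
202 [ 72 126 169 192 190 168 131 117 158 219 245 248 239 209 192 167]
203 [103 159 186 194 180 147 116 133 191 239 250 251 242 201 153 127]
204 [137 183 194 191 163 128 119 167 227 249 252 250 232 172 114  91]
205 [163 191 194 176 141 115 144 205 242 252 252 243 206 140  95  75]
206 [182 195 183 160 122 124 173 231 250 252 248 227 170 117  85  75]
207 [193 193 174 135 114 151 213 244 251 251 238 192 137  96  76  72]
208 [196 186 151 116 128 178 233 250 252 248 220 158 116  92  77  84]
209 [195 171 139 117 147 202 240 250 250 238 184 131 101  84  80  86]
210 [190 171 139 138 167 209 237 246 243 217 155 109  85  79  83  94]
211 [190 180 169 170 187 205 223 233 230 196 140  98  75  76  90  97]
212 [189 193 191 193 197 203 212 222 224 196 140  98  82  82  97 115]
213 [176 188 196 199 201 203 207 216 215 192 138 106  95  96 115 143]
214 [142 167 184 192 200 202 204 206 205 183 143 125 116 126 143 166]
```

Run:
```python
from h import *
np.set_printoptions(precision=2,suppress=True)
c=np.array([.468,.254]);a=np.radians(-23.8);ux=np.array([np.cos(a),np.sin(a)]);uy=np.array([-ux[1],ux[0]])
for z in(.072,.1):
  for i in(-16,16):
    for j in(-5,5):
      p=[*(c+ux*i/1e3+uy*j/1e3),z];print(z,i,j,proj("scene",p)[0],proj("top",p)[0])
for i in (-22,22): 
    p=[*(c+ux*i/1e3),.04];print(proj("scene",p)[0]);p[2]=.072;print(proj("scene",p)[0])
```

```text
0.072 -16 -5 [162.57 261.31] [157.85 212.41]
0.072 -16 5 [157.85 262.08] [155.02 211.05]
0.072 16 -5 [162.35 252.21] [162.61 203.29]
0.072 16 5 [157.79 252.93] [159.79 201.94]
0.1 -16 -5 [160.63 251.1 ] [155.57 211.44]
0.1 -16 5 [155.82 251.86] [152.67 210.05]
0.1 16 -5 [160.47 242.18] [160.46 202.1 ]
0.1 16 5 [155.82 242.9 ] [157.57 200.72]
[162.45 274.76]
[160.24 263.47]
[162.16 261.95]
[160.05 250.93]
```

Run:
```python
from h import *
np.set_printoptions(precision=4,suppress=True)
t=cv2.imread("pics/top0.png").mean(2);s=cv2.imread("pics/scene0.png").mean(2)
for y in range(149,172): print(y,np.round(s[y,318:348]).astype(int))
print()
for y in range(196,222): print(y,np.round(t[y,314:354]).astype(int))
```

```text
149 [27 28 29 28 27 26 28 27 25 29 31 27 29 26 28 29 29 27 28 27 29 29 27 27
 29 28 29 30 28 26]
150 [28 30 29 26 27 30 28 28 29 28 25 30 27 27 30 30 29 27 29 27 27 28 29 28
 29 31 29 27 29 28]
151 [ 33  25  27  26  30  26  29  29  28  30  29  30  28  29  99 145 188 158
 150  85  35  27  29  29  28  27  28  31  29  27]
152 [ 35  32  35  29  29  28  30  30  29  28  28  30  28  40 214 242 252 246
 244 218 114  39  26  28  29  30  28  29  28  29]
153 [ 28  36  39  32  34  29  27  28  27  28  27  25  30  80 243 251 253 253
 252 250 160  54  30  28  27  29  28  30  28  25]
154 [ 28  26  29  34  38  35  37  38  28  27  28  29  28 133 187 224 244 244
 240 215 126  48  28  27  26  28  29  29  28  27]
155 [ 26  25  30  28  29  32  42  42  34  36  30  28  30 155 157 168 170 151
 170 139 111  51  27  28  26  28  26  30  28  27]
156 [ 27  25  29  27  26  28  28  30  36  39  33  33  28 147 158 165 164 144
 157 128  87  43  26  29  30  29  27  29  28  30]
157 [ 27  29  28  30  29  28  28  29  28  30  35  35  41 154 161 164 169 152
 172 144  81  35  29  27  28  28  28  29  26  29]
158 [ 24  27  29 
[... 5429 characters left out ...]
16  17  16
  19  21  14  16]
218 [193 195 201 217 234 243 245 239 218 198 180 173 171 181 177 174 159 147
 133 120 108 100  87  74  58  49  40  30  21   9  21  16  14  15  16  17
  17  17  22  22]
219 [194 199 198 202 209 224 231 229 214 191 185 178 171 165 153 140 131 117
 106  94  87  73  63  45  32  23  18  23  12  14  15  20  22  21  19  17
  18  20  25  19]
220 [187 194 195 198 197 199 205 209 200 187 176 164 151 139 124 113 104  93
  79  69  62  48  35  23  20  19  16  22  18  18  18  20  21  22  17  16
  20  17  19  23]
221 [183 193 200 201 198 193 190 182 173 165 148 131 120 110  99  91  78  59
  46  39  33  29  20  21  19  20  13  17  17  16  24  17  19  14  18  19
  21  18  16  19]
```

Run:
```python
from h import *
np.set_printoptions(precision=4,suppress=True)
t=cv2.imread("pics/top0.png").mean(2);s=cv2.imread("pics/scene0.png").mean(2)
def bright(im,x0,y0,x1,y1,lo):
    w=np.clip(im[y0:y1+1,x0:x1+1]-lo,0,None);m=cv2.moments(w.astype(np.float32));return m['m10']/m['m00']+x0,m['m01']/m['m00']+y0
a=bright(s,331,151,339,154,190);b=bright(t,340,199,349,208,225)
# exclude flange crescent: restrict to cols>=341
b=bright(t,341,200,348,207,222)
print(a,b,tri(a,b),onz("scene",*a,.158),onz("top",*b,.158))
# flange in top: ring outer left/bottom edge ; stand plate rectangle
m=(t[190:236,298:358]>100).astype(np.uint8);cs,_=cv2.findContours(m,0,1);c=max(cs,key=cv2.contourArea);r=cv2.minAreaRect(c);P=cv2.boxPoints(r)+[298,190];W=np.array([onz("top",*p,.118) for p in P]);print(W,W.mean(0),[np.linalg.norm(W[i]-W[i-1]) for i in range(4)])
d=W[0]-W[1];print(np.degrees(np.arctan2(d[1],d[0])))
for n,z in(("knob top",.158),("flange",.123)):
    print(n,proj("top",[.537,-.312,z]),proj("scene",[.537,-.312,z]))
# lookalikes & others
for nm,p,z in(("turq1",(312,246.5),.135),("turq2",(346.5,245),.135),("orange",(376,222.5),.135),("bulb",(321,161),.03),("white cap",(347,157),.01),("filterbox?",(358,180),.026),("tissue",(231,223),.014)): print(nm,onz("top",*p,z))
```

```text
(334.63629282442497, 152.93068535735827) (343.99177101438687, 203.70697674131753) (array([ 0.4844, -0.3106,  0.1557]), np.float64(0.00061319043663341)) [ 0.4812 -0.3064  0.158 ] [ 0.4838 -0.3102  0.158 ]
[[ 0.4582 -0.1876  0.118 ]
 [ 0.5245 -0.3271  0.118 ]
 [ 0.4683 -0.3514  0.118 ]
 [ 0.4033 -0.2127  0.118 ]] [ 0.4636 -0.2697  0.118 ] [np.float64(0.06043474177548434), np.float64(0.1544168291847318), np.float64(0.06116746192859293), np.float64(0.15320945535521005)]
115.39822228179698
knob top [[344.3634 185.9936]] [[321.9034 146.6797]]
flange [[341.4579 188.0219]] [[321.1367 157.3829]]
turq1 [ 0.3569 -0.2197  0.135 ]
turq2 [ 0.364 -0.322  0.135]
orange [ 0.433  -0.4117  0.135 ]
bulb [ 0.6443 -0.2671  0.03  ]
white cap [ 0.6664 -0.3606  0.01  ]
filterbox? [ 0.5837 -0.3923  0.026 ]
tissue [0.4288 0.0283 0.014 ]
```

```bash
cat >> h.py <<'E'
from scipy.spatial.transform import Rotation as Ro
def tgt(jaw_deg):
    x=np.array([0,0,-1.]);y=np.array([np.cos(np.radians(jaw_deg)),np.sin(np.radians(jaw_deg)),0]);return Ro.from_matrix(np.c_[x,y,np.cross(x,y)])
def plan(pos,jaw_deg):
    s=arm.observe();R=Ro.from_rotvec(s["orientation"]);p=np.array(s["position"])
    best=min((tgt(jaw_deg),tgt(jaw_deg+180)),key=lambda T:(R.inv()*T).magnitude())
    d=R.inv().apply(np.array(pos)-p);r=(R.inv()*best).as_rotvec(degrees=True)
    jy=R.as_matrix()[:,1]
    print("t %.2f pos %s jaw %.1f j7 %.2f F %s op %.3f"%(s["t"],np.round(p,4),np.degrees(np.arctan2(jy[1],jy[0])),s["joint_positions"][6],np.round(s["wrist_force"],2),s["opening"]))
    print("axes",np.round(R.as_matrix().T,2).tolist())
    print("shift units",np.round(d/.025,3),"dist",np.round(np.linalg.norm(d),4),"turn units",np.round(r/10,3))
E
python3 -c "
from h import *
plan([.40,-.25,.28],30);plan([.468,.254,.2],66.2)"
```

```text
t 0.10 pos [ 0.1635 -0.6029  0.2307] jaw -74.8 j7 -0.05 F [-0.03 -0.44  0.66] op 0.999
axes [[-0.0, 0.0, -1.0], [0.26, -0.97, -0.0], [-0.97, -0.26, 0.0]]
shift units [ -1.96  -11.151 -12.825] dist 0.4277 turn units [7.518e+00 4.000e-03 5.000e-03]
t 0.10 pos [ 0.1635 -0.6029  0.2307] jaw -74.8 j7 -0.05 F [-0.03 -0.44  0.66] op 0.999
axes [[-0.0, 0.0, -1.0], [0.26, -0.97, -0.0], [-0.97, -0.26, 0.0]]
shift units [  1.259 -29.892 -20.728] dist 0.9099 turn units [3.898e+00 2.000e-03 5.000e-03]
```

```bash
python3 -c "
from h import *
plan([.36,-.40,.27],-25)"
```

```text
t 0.10 pos [ 0.1635 -0.6029  0.2307] jaw -74.8 j7 -0.05 F [-0.03 -0.44  0.66] op 0.999
axes [[-0.0, 0.0, -1.0], [0.26, -0.97, -0.0], [-0.97, -0.26, 0.0]]
shift units [-1.565 -5.778 -9.71 ] dist 0.2852 turn units [-4.982e+00 -2.000e-03  6.000e-03]
```

```bash
python3 -m handwheel '[60,-0.6,-1.2,-1.9,-1,0,0, 60,-1.2,-2.4,-3.9,-2,0,0, 60,-1.5,-3.6,-5.8,-3,0,0, 60,-1.6,-4.8,-7.8,-4,0,0, 60,-1.6,-5.8,-9.7,-5,0,0]'; python3 -c "
from h import *
plan([.48,-.12,.25],20)"
```

```text
t: 0.72
position: [0.3607, -0.3979, 0.2711]
orientation: [1.517, 0.977, -1.517]
wrist_force: [0.8, -1.7, -1.5]
opening: 0.601
t 0.72 pos [ 0.3607 -0.3979  0.2711] jaw -24.5 j7 0.28 F [ 0.79 -1.68 -1.46] op 0.601
axes [[-0.0, 0.0, -1.0], [0.91, -0.41, -0.0], [-0.41, -0.91, -0.0]]
shift units [  0.851  -0.262 -12.092] dist 0.3031 turn units [-4.448e+00 -4.000e-03  2.000e-03]
```

Tracks well.

```bash
python3 -m handwheel '[60,0.2,0,-2.4,-0.9,0,0, 60,0.4,-0.1,-4.8,-1.8,0,0, 60,0.6,-0.1,-7.2,-2.7,0,0, 60,0.8,-0.2,-9.6,-3.6,0,0, 60,0.9,-0.3,-12.1,-4.5,0,0]'; python3 -c "
from h import *
plan([.478,.15,.2],66.2)"
```

```text
t: 1.35
position: [0.4794, -0.1178, 0.2486]
orientation: [0.938, 1.36, -0.938]
wrist_force: [1.3, -0.1, 0.2]
opening: 0.597
t 1.35 pos [ 0.4794 -0.1178  0.2486] jaw 20.8 j7 0.42 F [ 1.33 -0.15  0.19] op 0.597
axes [[-0.0, 0.0, -1.0], [0.93, 0.35, -0.0], [0.35, -0.93, -0.0]]
shift units [  1.949   3.751 -10.035] dist 0.2722 turn units [-4.542e+00 -4.000e-03 -0.000e+00]
```

```bash
python3 -m handwheel '[60,0.4,0.8,-2,-0.9,0,0, 60,0.8,1.5,-4,-1.8,0,0, 60,1.2,2.2,-6,-2.7,0,0, 60,1.6,3,-8,-3.6,0,0, 60,1.9,3.7,-10,-4.5,0,0]'; python3 -c "
from h import *
plan([.468,.254,.15],66.2)"
```

```text
t: 1.98
position: [0.4768, 0.1503, 0.2008]
orientation: [0.328, 1.546, -0.328]
wrist_force: [0.1, -0.7, 0.1]
opening: 0.6
t 1.98 pos [0.4768 0.1503 0.2008] jaw 66.1 j7 0.53 F [ 0.12 -0.68  0.09] op 0.600
axes [[-0.0, 0.0, -1.0], [0.41, 0.91, 0.0], [0.91, -0.41, -0.0]]
shift units [ 2.034  3.649 -2.005] dist 0.1159 turn units [-0.014 -0.004 -0.001]
```

```bash
python3 -m handwheel '[50,0.5,1.2,-0.7,0,0,0, 50,1,2.4,-1.4,0,0,0, 50,1.5,3.65,-2,0,0,0, 50,2,3.65,-2,0,0,0, 50,2,3.65,-2,0,0,0]'
python3 - <<'E'
from h import *
plan([.468,.254,.071],66.2)
s=arm.capture("scene");t=arm.capture("top");cv2.imwrite("pics/s1.png",s);cv2.imwrite("pics/t1.png",t)
crop("s",s,120,190,200,290,6,"s1c");crop("t",t,130,170,200,235,7,"t1c")
for z in(.15,):
  print(proj("scene",[.468,.254,z]),proj("top",[.468,.254,z]))
E
```

```text
t: 2.6
position: [0.4677, 0.2532, 0.1499]
orientation: [0.327, 1.548, -0.329]
wrist_force: [0.3, 0.6, 0.1]
opening: 0.503
t 2.60 pos [0.4677 0.2532 0.1499] jaw 66.1 j7 0.25 F [0.34 0.57 0.05] op 0.503
axes [[-0.0, -0.0, -1.0], [0.41, 0.91, -0.0], [0.91, -0.41, -0.0]]
shift units [3.156 0.038 0.006] dist 0.0789 turn units [-0.014 -0.011  0.008]
[[154.52072796 227.94726836]] [[152.25510059 203.96900514]]
```

View pics/s1c.png

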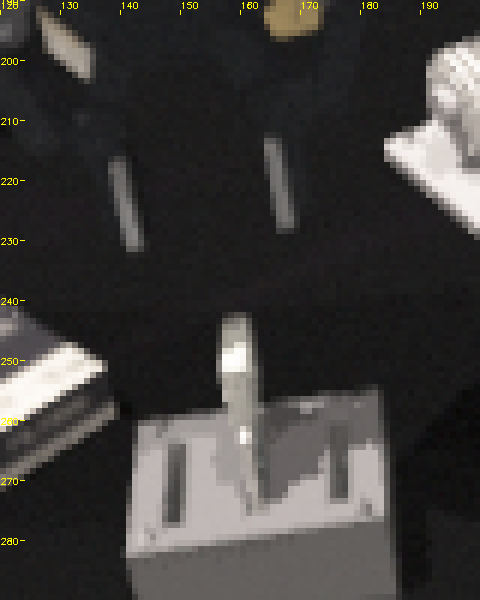

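View pics/t1c.png

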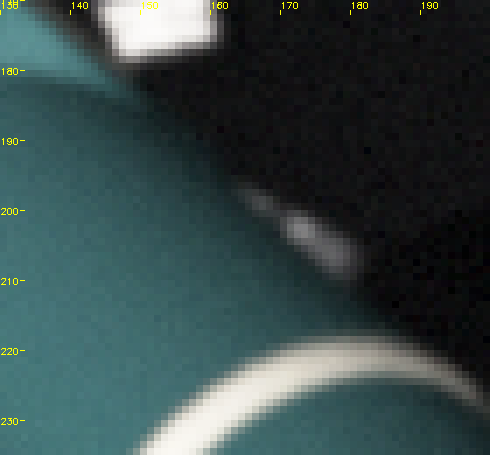

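```bash
python3 -m handwheel '[45,1.2,0.03,0,0,0,0, 45,2.4,0.03,0,0,0,0, 45,3.15,0.03,0,0,0,0, 45,3.15,0.03,0,0,0,0, 45,3.15,0.03,0,0,0,0]';  python3 -m handwheel '[0,0,0,0,0,0,0, 0,0,0,0,0,0,0, 0,0,0,0,0,0,0, 0,0,0,0,0,0,0, 0,0,0,0,0,0,0]'
python3 - <<'E'
from h import *
plan([.468,.254,.071],66.2)
E
```

```text
t: 3.32
position: [0.4692, 0.254, 0.0733]
orientation: [0.329, 1.545, -0.328]
wrist_force: [0.5, 0.3, 0.4]
opening: 0.453
t: 3.95
position: [0.4697, 0.2541, 0.0742]
orientation: [0.329, 1.544, -0.328]
wrist_force: [-2.4, -3.0, 12.0]
opening: 0.107
t 3.95 pos [0.4697 0.2541 0.0742] jaw 66.0 j7 0.16 F [-2.37 -3.03 12.  ] op 0.107
axes [[0.0, 0.0, -1.0], [0.41, 0.91, 0.0], [0.91, -0.41, 0.0]]
shift units [ 0.13 -0.03 -0.06] dist 0.0036 turn units [-0.023  0.008 -0.006]
```

```bash
python3 -m handwheel '[0,-0.6,0,0,0,0,0, 0,-1.4,0,0,0,0,0, 0,-2.6,0,0,0,0,0, 0,-4,0,0,0,0,0, 0,-4.4,0,0,0,0,0]'
python3 - <<'E'
from h import *
plan([.60,.1,.19],90.8)
plan([.6435,.012,.19],90.8)
s=arm.capture("scene");cv2.imwrite("pics/s2.png",s)
crop("s",s,120,150,200,290,5,"s2c")
E
```

```text
t: 4.58
position: [0.4702, 0.2546, 0.1873]
orientation: [0.331, 1.541, -0.327]
wrist_force: [0.1, -0.5, -1.1]
opening: 0.105
t 4.58 pos [0.4702 0.2546 0.1873] jaw 66.0 j7 0.28 F [ 0.13 -0.49 -1.07] op 0.105
axes [[0.01, 0.0, -1.0], [0.41, 0.91, 0.0], [0.91, -0.41, 0.0]]
shift units [-0.09  -3.535  7.262] dist 0.2019 turn units [-2.482  0.028 -0.015]
t 4.58 pos [0.4702 0.2546 0.1873] jaw 66.0 j7 0.28 F [ 0.13 -0.49 -1.07] op 0.105
axes [[0.01, 0.0, -1.0], [0.41, 0.91, 0.0], [0.91, -0.41, 0.0]]
shift units [-0.087 -6.042 10.284] dist 0.2982 turn units [-2.482  0.028 -0.015]
```

View pics/s2c.png

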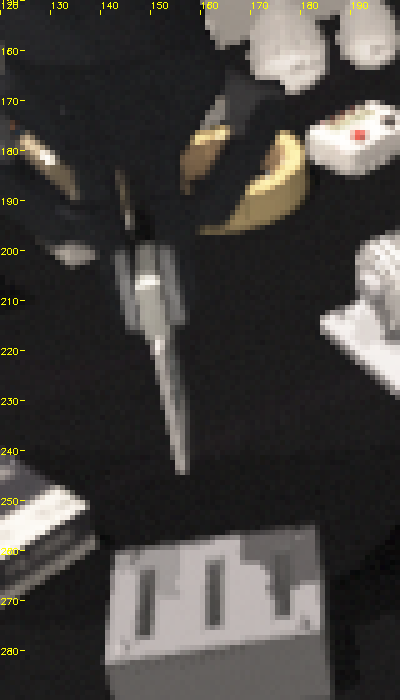

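```bash
python3 -m handwheel '[0,0,-0.7,1.5,-0.3,0,0, 0,0,-1.7,3.4,-0.8,0,0, 0,0,-2.8,5.3,-1.4,0,0, 0,0,-3.8,7.1,-1.9,0,0, 0,0,-4.9,8.6,-2.4,0,0]'
python3 - <<'E'
from h import *
plan([.6452,.012,.17],90.8)
E
```

```text
t: 5.25
position: [0.6174, 0.0534, 0.1872]
orientation: [-0.0, 1.566, 0.003]
wrist_force: [-0.1, 0.5, -0.3]
opening: 0.1
t 5.25 pos [0.6174 0.0534 0.1872] jaw 90.1 j7 1.07 F [-0.09  0.49 -0.32] op 0.100
axes [[0.0, 0.0, -1.0], [-0.0, 1.0, 0.0], [1.0, 0.0, 0.0]]
shift units [ 0.691 -1.657  1.107] dist 0.0527 turn units [-0.069  0.025 -0.009]
```

```bash
python3 -m handwheel '[0,0,-0.8,0.5,-0.05,0,0, 0,0.3,-1.65,1.1,-0.07,0,0, 0,0.6,-1.65,1.1,-0.07,0,0, 0,0.69,-1.65,1.1,-0.07,0,0, 0,0.69,-1.65,1.1,-0.07,0,0]'
python3 - <<'E'
from h import *
plan([.6452,.012,.17],90.8)
s=arm.capture("scene");t=arm.capture("top");cv2.imwrite("pics/s3.png",s);cv2.imwrite("pics/t3.png",t)
crop("s",s,180,120,250,205,8,"s3c");crop("t",t,205,120,295,185,8,"t3c")
E
```

```text
t: 5.88
position: [0.6447, 0.0132, 0.1699]
orientation: [-0.011, 1.567, 0.013]
wrist_force: [-0.3, 1.0, 0.7]
opening: 0.105
t 5.88 pos [0.6447 0.0132 0.1699] jaw 90.9 j7 1.14 F [-0.32  1.03  0.7 ] op 0.105
axes [[0.0, 0.0, -1.0], [-0.02, 1.0, 0.0], [1.0, 0.02, 0.0]]
shift units [-0.002 -0.047  0.021] dist 0.0013 turn units [ 0.009  0.023 -0.01 ]
```

View pics/s3c.png

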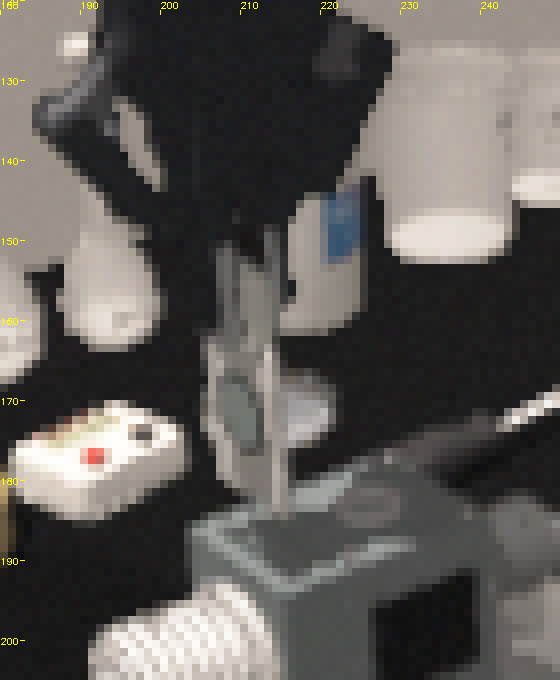

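View pics/t3c.png

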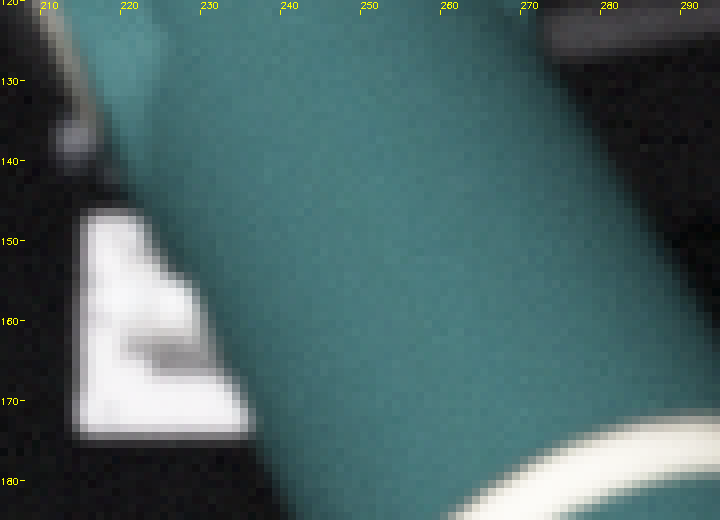

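Run:
```python
from h import *
np.set_printoptions(precision=2,suppress=True)
c=np.array([.6429,.0132]);a=np.radians(.9);ux=np.array([np.cos(a),np.sin(a)]);uy=np.array([-ux[1],ux[0]])
for z in(.1057,.1677):
  for i in(-22,22):
    for j in(-2,2):
      print(z,i,j,proj("scene",[*(c+ux*i/1e3+uy*j/1e3),z])[0])
s=cv2.imread("pics/s3.png").mean(2)
for y in range(158,187): print(y,np.round(s[y,202:219]).astype(int))
```

```text
0.1057 -22 -2 [216.51 184.4 ]
0.1057 -22 2 [215.3  184.84]
0.1057 22 -2 [208.19 178.8 ]
0.1057 22 2 [206.99 179.22]
0.1677 -22 -2 [214.78 164.17]
0.1677 -22 2 [213.53 164.59]
0.1677 22 -2 [206.26 159.01]
0.1677 22 2 [205.03 159.4 ]
158 [ 30  30  31  30  29  58  99  87 121 126 126 119 104 107 153 158 151]
159 [ 29  28  28  27  28  57 102  94 118 126 124 121 105 157 163 159 153]
160 [ 29  29  34  36  29  64  95 102  91 128 126 125 103 151 157 153 147]
161 [ 28  27  39  49  60  83  97 103  88 135 129 126  87 117 120 117 110]
162 [ 29  30  27  71 112 101  99 100 113 144 131 126  63  31  29  27  26]
163 [ 30  26  27  91 148 118 107 104 133 143 124 159  79  30  28  31  29]
164 [ 30  26  25  81 157 145 123 119 118 122 113 200 111  38  27  29  25]
165 [ 27  26  27  60 155 170 124 116 120 119 136 183 124  52  28  30  29]
166 [ 28  30  29  50 154 154 103  99 108 117 161 178 130  71  65  61  73]
167 [ 29  28  27  28 155 110  94  80  82 116 161 179 144 101 102  96 112]
168 [ 27  28  27  62 157 110 111 115  94 103 147 176 144 126 123 116 109]
169 [ 29  28  29  93 154 119 114 115 115  79 113 165 1
[... 577 characters left out ...]
9 119 120 119 162 118  52  26  27]
178 [133  71  28  29  29 155 167 129 120 118 119 120 171 128  53  28  28]
179 [ 80  33  28  31  29 129 154 142 123 118 119 120 171 146  64  29  40]
180 [ 31  28  29  27  27  31 101 140 124 119 118 122 166 142  79  96 109]
181 [ 29  27  29  27  26  29  27  63  98 108 118 120 164 137 115 155 161]
182 [ 28  30  28  30  29  29  26  27  59  90 123 121 164 136 136 158 160]
183 [ 29  28  28  28  29  43  61  97 115 113 142 134 148 135 128 137 139]
184 [ 28  28  28  58  99 110 119 156 162 130 135 130 104 117  93  75  72]
185 [ 24  52  96 121 158 150 141 145 142  90  74  75  73  81  75  74  74]
186 [ 28  76 140 152 161 137 110  96  92 100  80  74  75  72  72  74  73]
```

```bash
python3 -m handwheel '[0,0.3,-0.03,0.02,0,0,0, 0,0.6,-0.03,0.02,0,0,0, 0,0.9,-0.03,0.02,0,0,0, 0,1.1,-0.03,0.02,0,0,0, 0,1.3,-0.03,0.02,0,0,0]'
python3 - <<'E'
from h import *
plan([.6452,.0125,.098],90.8)
E
```

```text
t: 6.6
position: [0.6456, 0.0122, 0.1375]
orientation: [-0.011, 1.566, 0.013]
wrist_force: [-1.6, -0.3, -1.1]
opening: 0.103
t 6.60 pos [0.6456 0.0122 0.1375] jaw 90.9 j7 1.12 F [-1.58 -0.27 -1.14] op 0.103
axes [[0.0, 0.0, -1.0], [-0.02, 1.0, 0.0], [1.0, 0.02, 0.0]]
shift units [ 1.58   0.01  -0.023] dist 0.0395 turn units [ 0.006  0.027 -0.009]
```

```bash
python3 -m handwheel '[0,0.3,0,0,0,0,0, 0,0.6,0,0,0,0,0, 0,0.9,0,0,0,0,0, 0,1.2,0,0,0,0,0, 0,1.45,0,0,0,0,0]'
python3 - <<'E'
from h import *
plan([.6452,.0125,.098],90.8)
E
```

```text
t: 7.22
position: [0.6457, 0.0123, 0.1007]
orientation: [-0.011, 1.566, 0.013]
wrist_force: [0.8, -0.6, -0.7]
opening: 0.106
t 7.22 pos [0.6457 0.0123 0.1007] jaw 90.9 j7 1.10 F [ 0.8  -0.64 -0.72] op 0.106
axes [[0.0, 0.0, -1.0], [-0.02, 1.0, 0.0], [1.0, 0.02, 0.0]]
shift units [ 0.108  0.009 -0.021] dist 0.0028 turn units [ 0.007  0.026 -0.009]
```

```bash
python3 -m handwheel '[0,0.05,0,0,0,0,0, 0,0.1,0,0,0,0,0, 0,0.15,0,0,0,0,0, 0,0.18,0,0,0,0,0, 0,0.18,0,0,0,0,0]'
python3 - <<'E'
from h import *
plan([.6452,.0125,.098],90.8)
E
```

```text
t: 7.85
position: [0.6463, 0.0125, 0.0982]
orientation: [-0.011, 1.565, 0.013]
wrist_force: [-7.8, -2.0, 24.3]
opening: 0.104
t 7.85 pos [0.6463 0.0125 0.0982] jaw 90.9 j7 1.09 F [-7.77 -1.97 24.26] op 0.104
axes [[0.01, 0.0, -1.0], [-0.02, 1.0, 0.0], [1.0, 0.02, 0.01]]
shift units [ 0.008  0.001 -0.045] dist 0.0012 turn units [ 0.007  0.036 -0.005]
```

```bash
python3 -m handwheel '[30,0,0,0,0,0,0, 30,0,0,0,0,0,0, 30,0,0,0,0,0,0, 30,-0.05,0,0,0,0,0, 30,-0.1,0,0,0,0,0]'
python3 - <<'E'
from h import *
plan([.6452,.0125,.19],90.8)
s=arm.capture("scene");cv2.imwrite("pics/s4.png",s);crop("s",s,180,120,250,205,8,"s4c")
E
```

```text
t: 8.48
position: [0.6463, 0.0125, 0.1007]
orientation: [-0.011, 1.565, 0.013]
wrist_force: [-0.2, 0.7, -0.7]
opening: 0.301
t 8.47 pos [0.6463 0.0125 0.1007] jaw 90.9 j7 1.09 F [-0.19  0.67 -0.68] op 0.301
axes [[0.01, 0.0, -1.0], [-0.02, 1.0, 0.0], [1.0, 0.02, 0.01]]
shift units [-3.572  0.004 -0.022] dist 0.0893 turn units [ 0.007  0.035 -0.006]
```

View pics/s4c.png

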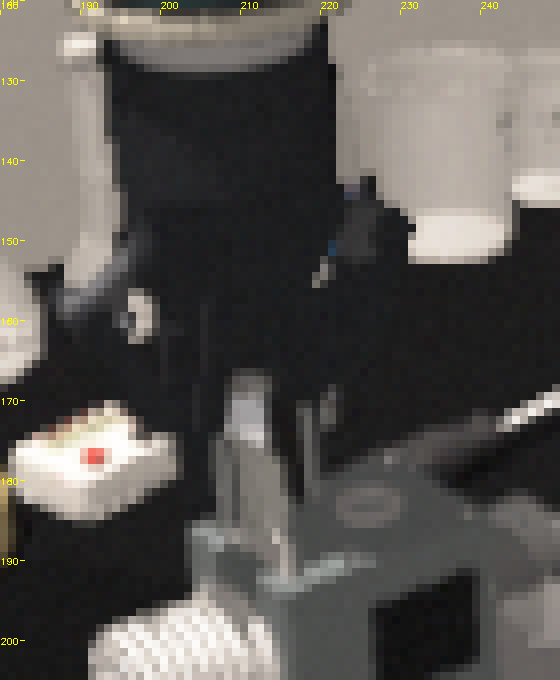

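```bash
python3 -m handwheel '[30,-0.4,0,0,0,0,0, 30,-1.2,0,0,0,0,0, 30,-2.6,0,0,0,0,0, 45,-4,0,0,0,0,0, 45,-5,0,0,0,0,0]'
python3 - <<'E'
from h import *
plan([.56,-.16,.24],55)
E
```

```text
t: 9.15
position: [0.6459, 0.0127, 0.2291]
orientation: [-0.011, 1.562, 0.013]
wrist_force: [0.2, 0.4, -0.2]
opening: 0.45
t 9.15 pos [0.6459 0.0127 0.2291] jaw 90.9 j7 1.17 F [ 0.24  0.37 -0.24] op 0.450
axes [[0.01, 0.0, -1.0], [-0.02, 1.0, 0.0], [1.0, 0.02, 0.01]]
shift units [-0.471 -6.852 -3.539] dist 0.1932 turn units [ 3.588  0.046 -0.021]
```

```bash
python3 -m handwheel '[50,-0.1,-1.2,-0.6,0.7,0,0, 50,-0.2,-2.8,-1.5,1.4,0,0, 50,-0.4,-4.4,-2.3,2.1,0,0, 50,-0.5,-5.8,-3,2.9,0,0, 50,-0.5,-6.9,-3.5,3.6,0,0]'
python3 - <<'E'
from h import *
plan([.4843,-.3105,.2],25.4)
s=arm.capture("scene");t=arm.capture("top");cv2.imwrite("pics/s5.png",s);cv2.imwrite("pics/t5.png",t)
crop("s",s,185,140,260,225,7,"s5c");crop("t",t,205,120,295,185,8,"t5c")
E
```

```text
t: 9.78
position: [0.5604, -0.1626, 0.2425]
orientation: [0.486, 1.506, -0.481]
wrist_force: [0.4, 1.1, 0.3]
opening: 0.501
t 9.78 pos [ 0.5604 -0.1626  0.2425] jaw 54.6 j7 0.93 F [0.35 1.09 0.27] op 0.501
axes [[0.01, 0.0, -1.0], [0.58, 0.82, 0.01], [0.81, -0.58, 0.01]]
shift units [ 1.669 -6.597  0.932] dist 0.1717 turn units [ 2.919  0.037 -0.045]
```

View pics/s5c.png

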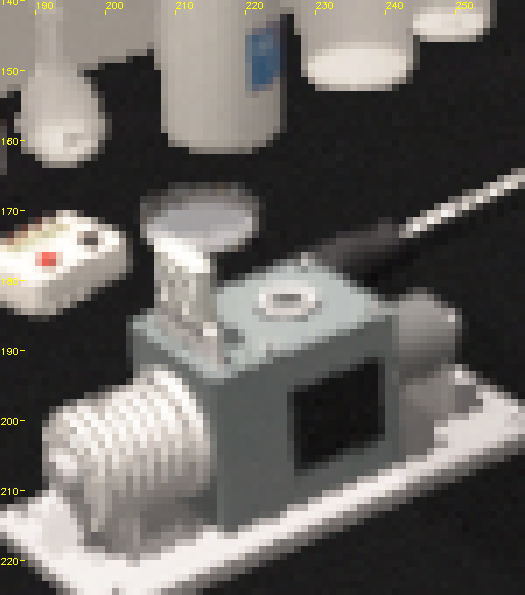

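View pics/t5c.png

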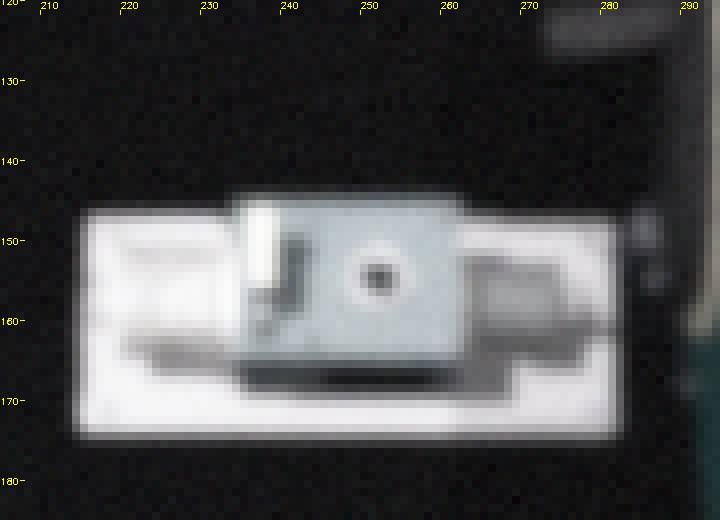

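Run:
```python
from h import *
np.set_printoptions(precision=4,suppress=True)
t=cv2.imread("pics/t5.png").mean(2);s=cv2.imread("pics/s5.png").mean(2)
for y in range(143,160): print(y,np.round(t[y,231:244]).astype(int))
m=(t[143:158,234:242]>225);ys,xs=np.nonzero(m);print(xs.mean()+234,ys.mean()+143,m.sum(),onz("top",xs.mean()+234,ys.mean()+143,.124))
for z in(.124,.096):
  for i in(-16,16):
   for j in(-5,5):print(z,proj("top",[.6445+i/1e3,.0125+j/1e3,z]),proj("scene",[.6445+i/1e3,.0125+j/1e3,z]))
for y in range(172,184): print(y,np.round(s[y,203:219]).astype(int))
```

```text
143 [19 17 26 31 35 38 38 40 39 37 34 38 37]
144 [ 20  24  37  60  79  89 101  96  90  87  84  81  86]
145 [ 43  38  66 103 138 168 184 181 161 149 148 142 142]
146 [112 100 106 145 190 227 238 234 211 189 181 180 179]
147 [197 180 168 180 212 243 250 246 227 194 189 188 184]
148 [236 228 210 205 223 245 252 248 225 185 180 179 179]
149 [240 236 227 211 223 246 252 246 217 167 154 154 169]
150 [235 235 231 219 227 247 251 246 205 142 122 124 149]
151 [228 233 235 230 230 246 251 243 201 132 104 109 134]
152 [227 234 241 235 231 247 251 243 196 132  99 109 146]
153 [236 243 246 240 232 245 251 243 199 129 108 121 154]
154 [242 247 249 241 231 241 248 239 189 130 102 121 160]
155 [242 247 250 243 224 226 229 215 168 118 102 122 162]
156 [242 249 251 244 218 190 176 156 127 105 103 122 162]
157 [242 248 251 244 213 179 166 149 117 108 107 126 166]
158 [242 247 250 243 213 189 189 172 135 118 123 139 173]
159 [238 243 248 239 211 188 190 172 151 144 156 168 182]
236.28571428571428 151.07142857142858 42 [0.6435 0.0143 0.124 ]
0.124 [[238.3145 155.8313]] [[215.6073 177.2211]]
0.124 [[235.0
[... 476 characters left out ...]

174 [ 57  30  50 157 229 247 246 236 219 210 201 190 193 193 177 170]
175 [ 67  28  26  49 236 248 253 254 245 231 193 177 168 162 122 102]
176 [ 77  31  27  27 155 194 246 253 253 251 232 152  75  44  34  27]
177 [ 88  34  27  28 164 193 200 240 250 253 253 216  92  32  29  29]
178 [ 72  28  28  29 167 157 213 171 211 247 245 224 114  39  27  29]
179 [ 34  26  28  29 161 161 171 171 187 189 151 143  91  41  28  44]
180 [ 29  28  27  29 132 174 140 182 154 205 159 144  95  72 113 128]
181 [ 26  28  29  29 110 197 159 173 177 201 157 143 120 140 184 191]
182 [ 27  27  30  29 140 210 160 176 174 187 154 143 148 185 190 191]
183 [ 28  30  29  30 122 144 161 152 195 164 151 142 146 184 191 190]
```

```bash
python3 -m handwheel '[50,0.1,-1.4,0.2,0.6,0,0, 50,0.3,-3,0.4,1.2,0,0, 50,0.8,-4.8,0.7,1.9,0.02,-0.02, 50,1.3,-6,0.9,2.6,0.04,-0.04, 50,1.6,-6.6,0.93,2.92,0.04,-0.04]'
python3 - <<'E'
from h import *
plan([.4843,-.3105,.2],25.4)
s=arm.capture("scene");cv2.imwrite("pics/s6.png",s)
crop("s",s,295,90,375,190,6,"s6c")
print(proj("scene",[.4843,-.3105,.2]),proj("scene",[.4843,-.3105,.158]))
E
```

```text
t: 10.5
position: [0.483, -0.3131, 0.202]
orientation: [0.88, 1.385, -0.881]
wrist_force: [0.8, 0.6, -0.1]
opening: 0.502
t 10.50 pos [ 0.483  -0.3131  0.202 ] jaw 25.1 j7 0.75 F [ 0.83  0.56 -0.09] op 0.502
axes [[-0.0, -0.0, -1.0], [0.91, 0.42, -0.0], [0.42, -0.91, 0.0]]
shift units [ 0.078  0.089 -0.072] dist 0.0035 turn units [-0.027  0.002  0.001]
[[336.04987961 138.56248762]] [[334.8059476  152.22787843]]
```

View pics/s6c.png

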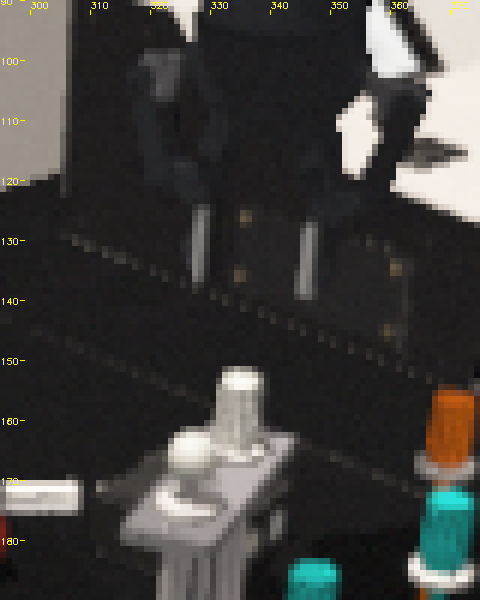

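```bash
python3 -m handwheel '[45,0.8,0.08,-0.07,0,0,0, 45,1.7,0.08,-0.07,0,0,0, 45,2.5,0.08,-0.07,0,0,0, 45,3,0.08,-0.07,0,0,0, 45,3.05,0.08,-0.07,0,0,0]'
python3 - <<'E'
from h import *
plan([.4843,-.3105,.127],25.4)
s=arm.capture("scene");cv2.imwrite("pics/s7.png",s)
crop("s",s,295,110,375,190,7,"s7c")
E
```

```text
t: 11.18
position: [0.4831, -0.311, 0.1242]
orientation: [0.882, 1.386, -0.882]
wrist_force: [-0.1, 0.7, 0.9]
opening: 0.451
t 11.18 pos [ 0.4831 -0.311   0.1242] jaw 25.0 j7 0.69 F [-0.15  0.72  0.92] op 0.451
axes [[-0.0, 0.0, -1.0], [0.91, 0.42, -0.0], [0.42, -0.91, -0.0]]
shift units [-0.11   0.052  0.002] dist 0.003 turn units [-0.039 -0.008  0.007]
```

View pics/s7c.png

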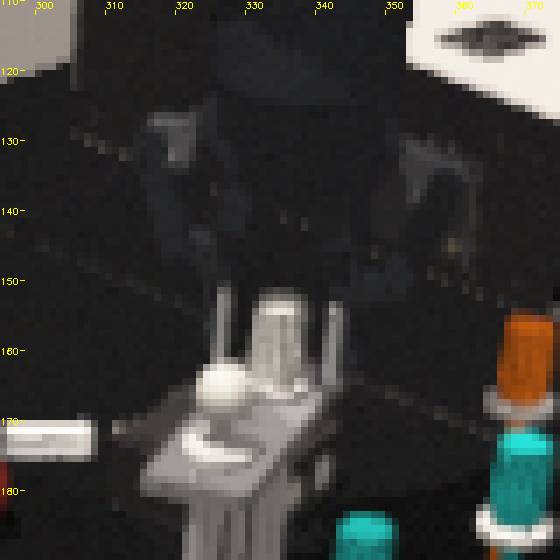

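```bash
python3 -m handwheel '[45,-0.15,0.05,0,-0.03,0,0, 45,-0.16,0.05,0,-0.03,0,0, 0,-0.16,0.05,0,-0.03,0,0, 0,-0.16,0.05,0,-0.03,0,0, 0,-0.16,0.05,0,-0.03,0,0]'; python3 -m handwheel '[0,0,0,0,0,0,0, 0,0,0,0,0,0,0, 0,0,0,0,0,0,0, 0,0,0,0,0,0,0, 0,0,0,0,0,0,0]';python3 - <<'E'
from h import *
plan([.4843,-.3105,.127],25.4)
E
```

```text
t: 11.85
position: [0.4845, -0.3109, 0.1292]
orientation: [0.878, 1.387, -0.879]
wrist_force: [-1.2, -0.0, 6.3]
opening: 0.214
t: 12.48
position: [0.4845, -0.3109, 0.1293]
orientation: [0.878, 1.387, -0.879]
wrist_force: [-1.2, -0.9, 2.8]
opening: 0.216
t 12.47 pos [ 0.4845 -0.3109  0.1293] jaw 25.3 j7 0.70 F [-1.18 -0.89  2.82] op 0.216
axes [[-0.0, -0.0, -1.0], [0.9, 0.43, -0.0], [0.43, -0.9, 0.0]]
shift units [ 0.091 -0.002 -0.019] dist 0.0023 turn units [-0.011  0.     0.005]
```

```bash
python3 -m handwheel '[0,-0.3,0,0,0,0,0, 0,-0.8,0,0,0,0,0, 0,-1.6,0,0,0,0,0, 0,-2.5,0,0,0,0,0, 0,-3.4,0,0,0,0,0]'; python3 -m handwheel '[0,-0.5,0,0,0,0,0, 0,-0.9,0,0,0,0,0, 0,-1.3,0,0,0,0,0, 0,-1.5,0,0,0,0,0, 0,-1.5,0,0,0,0,0]';python3 - <<'E'
from h import *
plan([.5,-.3,.25],25.4)
s=arm.capture("scene");cv2.imwrite("pics/s8.png",s)
crop("s",s,295,90,375,190,6,"s8c")
p=arm.observe()["position"]
for d in(0,.0463,.1063): print(proj("scene",np.array(p)-[0,0,d]))
E
```

```text
t: 13.1
position: [0.4848, -0.3109, 0.2164]
orientation: [0.878, 1.386, -0.879]
wrist_force: [-0.7, 0.2, -0.5]
opening: 0.212
t: 13.72
position: [0.4848, -0.3109, 0.2539]
orientation: [0.877, 1.386, -0.879]
wrist_force: [0.3, 0.3, -1.9]
opening: 0.217
t 13.72 pos [ 0.4848 -0.3109  0.2539] jaw 25.3 j7 0.78 F [ 0.32  0.31 -1.86] op 0.217
axes [[0.0, -0.0, -1.0], [0.9, 0.43, -0.0], [0.43, -0.9, 0.0]]
shift units [ 0.157  0.736 -0.133] dist 0.0191 turn units [-0.011  0.005  0.002]
[[337.67986745 120.25643203]]
[[336.24101494 136.0719536 ]]
[[334.46811268 155.55926979]]
```

View pics/s8c.png

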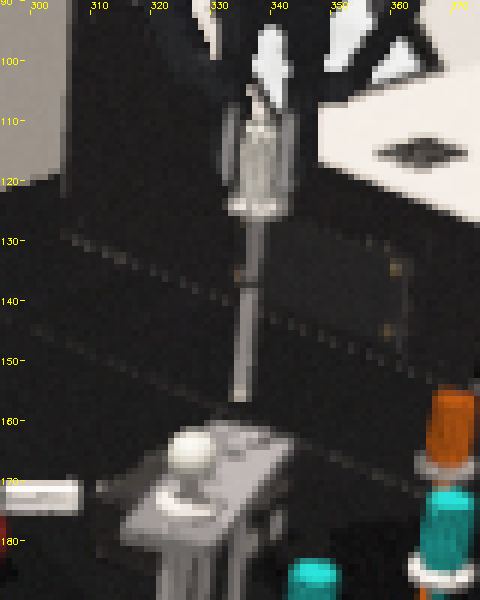

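Run:
```python
from h import *
plan([.6443,-.0333,.25],25.4)
```

```text
t 13.78 pos [ 0.4847 -0.3108  0.2536] jaw 25.3 j7 0.77 F [ 0.28 -0.5  -0.27] op 0.214
axes [[-0.0, -0.0, -1.0], [0.9, 0.43, -0.0], [0.43, -0.9, 0.0]]
shift units [ 0.135 10.516 -7.306] dist 0.3201 turn units [-0.01   0.003  0.003]
```

```bash
python3 -m handwheel '[0,0,0.8,-0.6,0,0,0, 0,0,2.2,-1.5,0,0,0, 0,0,3.6,-2.5,0,0,0, 0,0,4.9,-3.4,0,0,0, 0,0,5.6,-3.9,0,0,0]'
python3 - <<'E'
from h import *
plan([.6443,-.0333,.25],25.4)
E
```

```text
t: 14.4
position: [0.5702, -0.1605, 0.253]
orientation: [0.876, 1.388, -0.877]
wrist_force: [0.1, -0.4, -1.1]
opening: 0.213
t 14.40 pos [ 0.5702 -0.1605  0.253 ] jaw 25.4 j7 0.45 F [ 0.12 -0.44 -1.1 ] op 0.213
axes [[-0.0, 0.0, -1.0], [0.9, 0.43, -0.0], [0.43, -0.9, -0.0]]
shift units [ 0.119  4.861 -3.325] dist 0.1473 turn units [ 0.002 -0.002  0.003]
```

```bash
python3 -m handwheel '[0,0,0.8,-0.5,0,0,0, 0,0,2,-1.4,0,0,0, 0,0,3.4,-2.3,0,0,0, 0,0,4.5,-3.1,0,0,0, 0,0.1,4.85,-3.32,0,0,0]'; python3 -m handwheel '[0,0,0,0,0,0,0, 0,0,0,0,0,0,0, 0,0.3,0,0,0,0,0, 0,0.6,0,0,0,0,0, 0,0.6,0,0,0,0,0]'
python3 - <<'E'
from h import *
np.set_printoptions(precision=2,suppress=True)
plan([.6443,-.0333,.22],25.4)
s=arm.capture("scene");cv2.imwrite("pics/s9.png",s)
crop("s",s,190,90,260,200,6,"s9c")
p=arm.observe()["position"]
for d in(0,.0463,.1063): print(proj("scene",np.array(p)-[0,0,d]))
t=arm.capture("top");cv2.imwrite("pics/t9.png",t)
E
```

```text
t: 15.02
position: [0.6445, -0.0311, 0.2499]
orientation: [0.875, 1.39, -0.874]
wrist_force: [-0.6, -0.4, -1.1]
opening: 0.213
t: 15.65
position: [0.6441, -0.0315, 0.234]
orientation: [0.875, 1.391, -0.875]
wrist_force: [1.2, -0.2, -0.7]
opening: 0.215
t 15.65 pos [ 0.64 -0.03  0.23] jaw 25.6 j7 0.20 F [ 1.18 -0.17 -0.66] op 0.215
axes [[-0.0, 0.0, -1.0], [0.9, 0.43, -0.0], [0.43, -0.9, -0.0]]
shift units [ 0.56 -0.02  0.07] dist 0.0141 turn units [ 0.02 -0.01  0.01]
[[221.64 134.67]]
[[222.78 150.49]]
[[224.19 169.95]]
```

View pics/s9c.png

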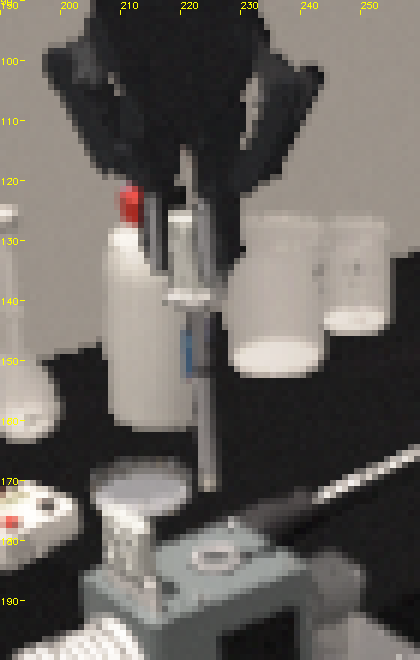

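View pics/t9.png

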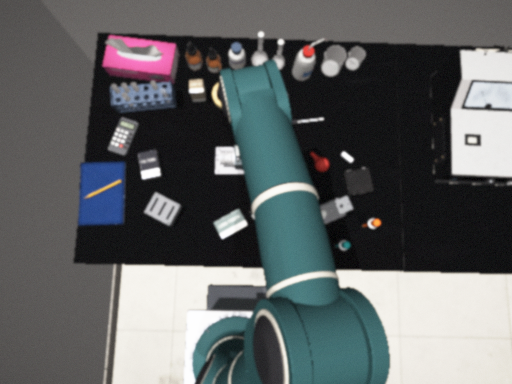

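Run:
```python
from h import *
np.set_printoptions(precision=2,suppress=True)
s=cv2.imread("pics/s9.png").mean(2);S8=cv2.imread("pics/s8.png").mean(2)
for y in range(146,174): print(y,np.round(s[y,217:231]).astype(int))
C2=[]
for y in range(163,170):
    w=np.clip(s[y,219:229]-35,0,None);C2.append(((w*np.arange(219,229)).sum()/w.sum(),y))
C2=np.array(C2);print(C2.T)
p=arm.observe()["position"];print(p)
for y in (163,169):
    # predicted col at row y
    q=np.array([proj("scene",np.array(p)-[0,0,d])[0] for d in(.0463,.1063)]);print(y,np.interp(y,q[:,1],q[:,0]))
for y in range(110,158,4): print(y,np.round(S8[y,328:346]).astype(int))
```

```text
146 [164 159 152 114  97 106 107  81  38  31  27 145 161 164]
147 [164 157 151 114  99 105 106  70  33  29  29 144 165 183]
148 [165 157 149 117  87 105 107  77  38  27  28 146 190 215]
149 [163 156 151 121  85 103 107  84  43  27  29 151 215 224]
150 [163 156 150 122  87 100 101  77  40  26  29 122 204 223]
151 [163 156 150 122  87  80  72  53  30  29  27  30 144 201]
152 [161 155 150 123  99  94  76  63  38  29  29  30  27 120]
153 [160 155 149 137 123 137 125 106  50  27  28  28  31  29]
154 [161 154 150 145 141 126 129 110  48  30  28  26  28  30]
155 [160 153 147 144 140 120 131 108  52  27  28  26  27  27]
156 [159 153 145 143 140 114 130 110  57  27  28  28  26  31]
157 [158 152 145 142 139 100 130 111  57  30  27  28  27  29]
158 [158 152 145 142 139  93 130 113  60  30  29  28  28  29]
159 [159 153 147 142 139 109 134 115  66  33  30  28  26  29]
160 [153 145 136 137 118 114 137 116  70  35  30  28  29  27]
161 [117 110  96 104  52  55 132 118  71  34  31  29  27  27]
162 [ 28  30  29  28  26  48 133 121  75  34  28  29  28  27]
163 [ 28  31  29  29  28  40 133 125  85  41  
[... 1041 characters left out ...]
22 [ 29  30  29  31  26  86 111 157 172 167 163 146 123 113 107  52  33  30]
126 [ 29  31  31  32  33  29  37  84 118 138 138 111  95  71  41  29  33  32]
130 [ 28  30  32  30  28  26  33  36  96 108  90  47  34  37  38  35  36  37]
134 [ 31  28  32  31  27  35  46  57 100 108  56  37  35  37  38  38  36  35]
138 [ 37  31  39  32  28  32  31  91 111  98  54  36  39  36  36  36  35  35]
142 [ 28  27  31  31  30  28  47 133 134  89  56  34  41  33  31  27  32  33]
146 [ 29  27  29  29  26  30  86 135 123  62  34  28  27  29  28  29  27  30]
150 [ 26  27  28  29  30  28 131 139 126  59  28  30  27  30  28  30  27  28]
154 [ 27  28  28  26  28  52 149 149  86  37  31  30  27  28  27  27  28  28]
```

```bash
python3 -m handwheel '[0,0.3,-0.02,0.05,0,0,0, 0,0.6,-0.02,0.05,0,0,0, 0,0.9,-0.02,0.05,0,0,0, 0,1.1,-0.02,0.05,0,0,0, 0,1.1,-0.02,0.05,0,0,0]'
python3 - <<'E'
from h import *
np.set_printoptions(precision=2,suppress=True)
plan([.6443,-.0328,.204],25.4)
s=arm.capture("scene");cv2.imwrite("pics/s10.png",s)
crop("s",s,195,130,255,200,8,"s10c")
p=np.array(arm.observe()["position"]);print(p.round(4),proj("scene",p-[0,0,.1063]))
s=s.mean(2)
for y in range(160,190): print(y,np.round(s[y,215:236]).astype(int))
E
```

```text
t: 16.38
position: [0.6444, -0.0324, 0.2069]
orientation: [0.875, 1.39, -0.875]
wrist_force: [0.2, 0.9, -0.4]
opening: 0.212
t 16.38 pos [ 0.64 -0.03  0.21] jaw 25.6 j7 0.19 F [ 0.19  0.87 -0.44] op 0.212
axes [[-0.0, 0.0, -1.0], [0.9, 0.43, -0.0], [0.43, -0.9, -0.0]]
shift units [ 0.12 -0.01  0.01] dist 0.0029 turn units [ 0.02 -0.01  0.01]
[ 0.64 -0.03  0.21] [[225.1  178.28]]
160 [159 156 154 148 137 136 118 111  82  56  33  30  28  27  27  30  30  26
  31  29  27]
161 [123 122 119 109  95 104  52  24  91  76  59  33  27  28  29  29  26  29
  27  30  30]
162 [ 27  26  28  26  26  28  28  29 135 118  94  44  28  29  29  30  28  28
  28  27  29]
163 [ 27  26  29  30  29  26  28  27 136 123 107  51  29  26  30  27  26  32
  29  28  31]
164 [ 27  29  27  29  28  28  30  28 129 130 107  51  25  29  25  29  28  29
  30  27  27]
165 [ 30  28  28  30  30  31  27  25 105 130 108  49  28  29  27  28  29  28
  31  31  28]
166 [ 57  65  59  72  52  33  28  29 105 131 109  52  29  27  30  26  27  28
  30  28  27]
167 [ 95 104  98 112  82  59  35  24  98 131 110  54  31  29  29  28  30  26
  28
[... 1311 characters left out ...]
3 168 214 167 124 113 112 124 123 143  95  73 110
 113 113 114]
183 [130 156 162 162 162 163 162 194 177 148 143 144 158 163 172 120 113 154
 160 160 161]
184 [125 156 161 161 162 163 142 152 191 181 182 181 184 159 133 147 158 160
 161 159 161]
185 [119 135 157 162 162 163 163 154 145 151 159 149 132 121 156 164 161 160
 160 160 160]
186 [159  96 131 138 160 164 163 163 164 163 163 163 161 161 163 162 162 160
 149 147 141]
187 [204 117  77  72 131 160 163 163 163 162 162 163 160 161 162 156 150 140
 113 106  83]
188 [165 118  80  74  99 155 163 169 163 166 164 162 161 150 146 128 109  85
  78  79  77]
189 [169 126 115 114 143 153 161 174 145 162 152 150 140 113  95  82  77  78
  79  78  78]
```

View pics/s10c.png

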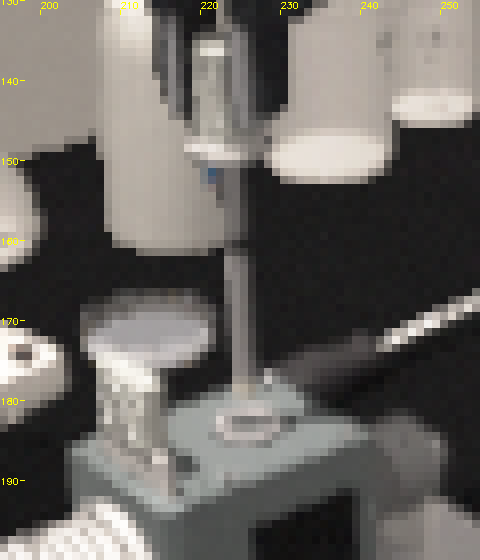

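```bash
python3 -m handwheel '[0,0.1,0,0.03,0,0,0, 0,0.2,0,0.03,0,0,0, 0,0.3,0,0.03,0,0,0, 0,0.4,0,0.03,0,0,0, 0,0.4,0,0.03,0,0,0]'
python3 - <<'E'
from h import *
np.set_printoptions(precision=2,suppress=True)
plan([.6448,-.0331,.1965],25.4)
ims=[arm.capture("scene").astype(float) for _ in range(4)]
s=np.mean(ims,0);cv2.imwrite("pics/s11.png",s)
p=np.array(arm.observe()["position"]);print(p.round(4),proj("scene",p-[0,0,.1063]),proj("scene",[.6448,-.0331,.088]),proj("scene",[.6458,-.0331,.088]),proj("scene",[.6448,-.0321,.088]))
crop("s",s.astype(np.uint8),208,165,243,195,16,"s11c")
s=s.mean(2)
for y in range(170,190): print(y,np.round(s[y,217:234]).astype(int))
E
```

```text
t: 17.05
position: [0.6447, -0.0331, 0.197]
orientation: [0.875, 1.39, -0.875]
wrist_force: [-0.3, -0.5, -1.4]
opening: 0.208
t 17.05 pos [ 0.64 -0.03  0.2 ] jaw 25.6 j7 0.18 F [-0.34 -0.45 -1.35] op 0.208
axes [[-0.0, 0.0, -1.0], [0.9, 0.43, -0.0], [0.43, -0.9, -0.0]]
shift units [0.02 0.   0.  ] dist 0.0005 turn units [ 0.02 -0.01  0.01]
[ 0.64 -0.03  0.2 ] [[225.42 181.19]] [[225.52 182.14]] [[225.33 182.01]] [[225.23 182.24]]
170 [161 163 157 141  83  39  60 131 117  71  34  26  28  26  28  30  29]
171 [162 161 166 184 106  39  48 132 119  72  36  27  28  27  28  26  28]
172 [175 172 180 177 105  38  43 133 123  77  36  27  30  28  28  30  29]
173 [193 190 175 139  69  31  34 133 125  84  40  27  28  28  28  35  51]
174 [177 170 125  59  25  28  29 133 127  89  42  26  28  37  51  61  78]
175 [122 102  61  31  28  28  28 137 129  92  49  39  52  62  78  80  79]
176 [ 35  28  28  27  28  28  29 137 131 100  74 100  85  78  77  81  78]
177 [ 28  28  29  28  28  28  36 128 132 108 112 134  90  75  78  83  77]
178 [ 29  29  27  28  58  67 103 131 132 108 145 126 115 114 120  78  55]

[... 231 characters left out ...]
161 163 163 168 213 166 139 157 135 121 123 142  95  74 108 114]
183 [161 162 164 163 161 195 176 150 144 145 158 163 171 120 112 153 160]
184 [161 161 164 164 141 152 191 181 181 181 184 160 132 145 159 160 159]
185 [158 161 162 163 164 155 145 153 158 148 130 120 157 163 162 160 160]
186 [131 139 160 163 163 164 164 163 162 162 161 161 162 163 161 160 149]
187 [ 75  73 132 160 163 164 164 162 163 162 161 160 162 157 149 140 113]
188 [ 79  72  99 155 163 168 163 165 164 162 161 151 145 128 110  84  77]
189 [114 114 142 154 162 172 146 162 153 150 141 113  96  81  78  78  78][ WARN:0@9.133] global loadsave.cpp:1063 imwrite_ Unsupported depth image for selected encoder is fallbacked to CV_8U.
```

View pics/s11c.png

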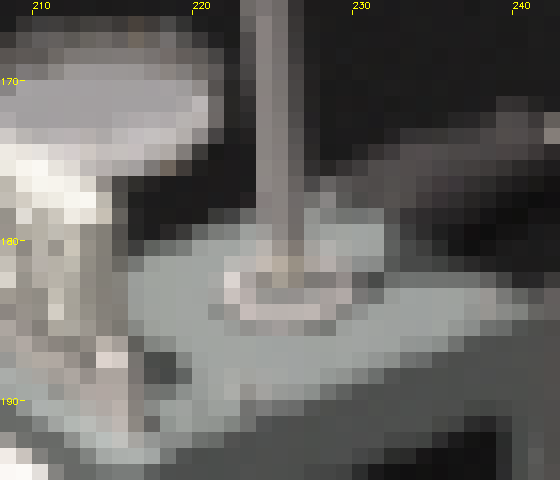

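```bash
python3 -m handwheel '[0,0.1,0.01,0,0,0,0, 0,0.2,0.01,0,0,0,0, 0,0.3,0.01,0,0,0,0, 0,0.4,0.01,0,0,0,0, 0,0.4,0.01,0,0,0,0]'
python3 - <<'E'
from h import *
np.set_printoptions(precision=2,suppress=True)
plan([.6449,-.0331,.1343],25.6)
s=arm.capture("scene");cv2.imwrite("pics/s12.png",s)
crop("s",s,208,165,243,195,16,"s12c")
s=s.mean(2)
for y in range(176,188): print(y,np.round(s[y,217:234]).astype(int))
E
```

```text
t: 17.88
position: [0.645, -0.033, 0.1871]
orientation: [0.875, 1.39, -0.874]
wrist_force: [-0.3, 0.3, -0.5]
opening: 0.216
t 17.88 pos [ 0.65 -0.03  0.19] jaw 25.6 j7 0.18 F [-0.32  0.3  -0.48] op 0.216
axes [[-0.0, 0.0, -1.0], [0.9, 0.43, -0.0], [0.43, -0.9, -0.0]]
shift units [ 2.11 -0.    0.01] dist 0.0528 turn units [-0.   -0.01  0.01]
176 [ 34  28  28  31  30  29  29 137 130  94  62  84  81  79  77  82  79]
177 [ 28  26  29  28  29  26  37 133 131 103  74 114  86  75  77  83  77]
178 [ 27  27  26  26  58  67 103 131 131 109 114 120 115 116  90  67  56]
179 [ 28  39  59  97 123 129 157 151 134 108 152 160 161 145  90  70  61]
180 [ 95 108 123 158 163 163 171 164 138 109 159 175 166 125  82  73  72]
181 [157 161 163 164 162 183 181 169 140 110 152 175 154 142  90  73  71]
182 [160 161 164 165 168 214 166 130 136 110 112 121 142  94  75 108  82]
183 [161 161 164 163 162 195 175 158 163 152 157 163 171 120 112 154 122]
184 [162 161 163 163 141 153 190 186 189 184 183 161 133 145 158 160 158]
185 [159 161 163 162 163 156 146 152 159 149 130 120 157 163 161 161 161]
186 [131 139 160 163 164 163 162 163 162 163 161 159 163 162 160 162 149]
187 [ 76  74 132 160 163 164 163 163 163 162 160 161 163 157 149 141 112]
```

View pics/s12c.png

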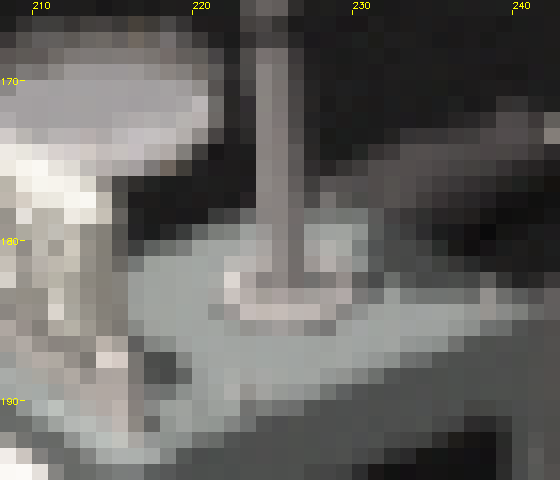

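```bash
python3 -m handwheel '[0,0.2,0,0.02,0,0,0, 0,0.4,0,0.02,0,0,0, 0,0.6,0,0.02,0,0,0, 0,0.8,0,0.02,0,0,0, 0,1,0,0.02,0,0,0]'
python3 - <<'E'
from h import *
plan([.6450,-.0334,.1343],25.6)
E
```

```text
t: 18.55
position: [0.6452, -0.0334, 0.1619]
orientation: [0.875, 1.39, -0.874]
wrist_force: [0.3, -0.3, -0.7]
opening: 0.211
t 18.55 pos [ 0.6452 -0.0334  0.1619] jaw 25.6 j7 0.16 F [ 0.26 -0.27 -0.7 ] op 0.211
axes [[-0.0, 0.0, -1.0], [0.9, 0.43, -0.0], [0.43, -0.9, -0.0]]
shift units [ 1.103 -0.008 -0.   ] dist 0.0276 turn units [-0.002 -0.011  0.005]
```

```bash
python3 -m handwheel '[0,0.2,0,0,0,0,0, 0,0.45,0,0,0,0,0, 0,0.7,0,0,0,0,0, 0,0.92,0,0,0,0,0, 0,1.05,0,0,0,0,0]'; python3 -m handwheel '[0,0,0,0,0,0,0, 0,0,0,0,0,0,0, 0,0,0,0,0,0,0, 0,0,0,0,0,0,0, 0,0,0,0,0,0,0]'
python3 - <<'E'
from h import *
np.set_printoptions(precision=2,suppress=True)
plan([.6450,-.0334,.1343],25.6)
s=arm.capture("scene");cv2.imwrite("pics/s13.png",s)
crop("s",s,205,155,245,195,14,"s13c")
p=np.array(arm.observe()["position"])
print(proj("scene",p-[0,0,.0463]))
s=s.mean(2)
for y in range(166,188): print(y,np.round(s[y,217:234]).astype(int))
E
```

```text
t: 19.18
position: [0.6451, -0.0333, 0.1352]
orientation: [0.875, 1.39, -0.875]
wrist_force: [-0.1, 0.3, -0.5]
opening: 0.214
t: 19.8
position: [0.6452, -0.0333, 0.1353]
orientation: [0.875, 1.39, -0.874]
wrist_force: [-0.6, 0.4, -0.2]
opening: 0.212
t 19.80 pos [ 0.65 -0.03  0.14] jaw 25.6 j7 0.15 F [-0.59  0.39 -0.22] op 0.212
axes [[-0.0, 0.0, -1.0], [0.9, 0.43, -0.0], [0.43, -0.9, -0.0]]
shift units [ 0.04 -0.01  0.  ] dist 0.001 turn units [-0.   -0.01  0.01]
[[225.49 181.78]]
166 [ 61 131  99  44 121 158 163 142  99 133 122  63  40  32  36  29  28]
167 [ 97 123  97  45 126 167 168 147 101 132 121  72  48  44  44  32  28]
168 [117 106  93  70 134 169 167 154 101 128 119  91  77  55  38  30  26]
169 [142 134 127 109 131 168 167 159 119 120 118 102 106  56  31  29  27]
170 [162 163 158 180 185 203 170 163 142 128 114 111 119  72  32  31  26]
171 [161 160 165 225 236 236 212 206 193 179 160 127 122  71  34  27  28]
172 [175 173 179 164 189 226 230 228 225 215 194 128 105  48  28  25  27]
173 [194 190 175 127 110 148 140 140 138 127 109  73  38  29  28  34  51]
174 [176 171 125  60 
[... 314 characters left out ...]
9 104  83  82  75  73  82  68  56]
179 [ 28  39  60  98 121 112  81 123 112 105  79  73  74  75  73  69  61]
180 [ 96 108 123 157 162 163 137 129 114 104  86  81  77  75  74  72  74]
181 [156 161 163 163 164 184 182 167 128 109  96  95  89  78  75  73  72]
182 [161 162 162 163 170 213 166 116 113  92  76  94 102  82  74  75  73]
183 [162 160 162 162 161 194 177 136 113 125 138 105 102  81  73  73  72]
184 [161 162 164 164 141 151 190 181 171 182 184 120 124 118 113 113 113]
185 [157 161 163 163 162 155 145 152 159 146 128 121 157 163 161 161 157]
186 [131 138 160 164 162 163 164 163 162 162 162 162 163 162 159 160 150]
187 [ 77  73 132 160 162 163 163 161 162 161 162 159 162 157 150 140 112]
```

View pics/s13c.png

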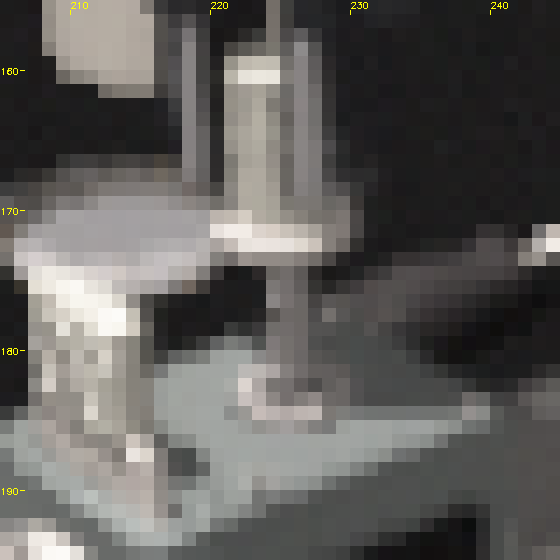

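```bash
python3 -m handwheel '[0,0.02,0.01,0.01,0,0,0, 0,0.03,0.02,0.02,0,0,0, 0,0.03,0.02,0.02,0,0,0, 0,0.03,0.02,0.02,0,0,0, 0,0.03,0.02,0.02,0,0,0]'; python3 -m handwheel '[0,0,0,0,0,0,0, 0,0,0,0,0,0,0, 0,0,0,0,0,0,0, 0,0,0,0,0,0,0, 0,0,0,0,0,0,0]'
python3 - <<'E'
from h import *
np.set_printoptions(precision=4,suppress=True)
p=arm.observe();print(p["position"],p["wrist_force"],np.abs(p["joint_vel"]).max())
s=arm.capture("scene");cv2.imwrite("pics/s14.png",s)
crop("s",s,180,140,380,260,4,"s14c")
s=s.mean(2)
for y in range(178,186): print(y,np.round(s[y,219:232]).astype(int))
E
```

```text
t: 20.48
position: [0.6458, -0.0335, 0.1345]
orientation: [0.875, 1.39, -0.874]
wrist_force: [0.3, -0.4, -1.5]
opening: 0.216
t: 21.1
position: [0.6458, -0.0336, 0.1345]
orientation: [0.875, 1.39, -0.874]
wrist_force: [0.1, -0.4, -0.6]
opening: 0.214
[ 0.6458 -0.0336  0.1345] [ 0.0667 -0.4232 -0.5507] 0.0017585629833053492
178 [ 26  27  37  42  59  90 107 103  82  84  75  74  84]
179 [ 60  97 107 112  81  90 106 104  77  73  75  74  73]
180 [123 157 164 164 135 130 113 105  84  80  76  74  72]
181 [163 163 163 184 181 169 119 107  92  96  89  80  73]
182 [164 162 167 213 167 117  93  87  74  95 100  83  75]
183 [164 164 162 194 176 135 111 113 137 133 108  81  75]
184 [162 162 141 151 190 180 170 166 181 160 134 117 114]
185 [163 164 164 154 144 151 158 148 129 120 157 162 161]
```

View pics/s14c.png

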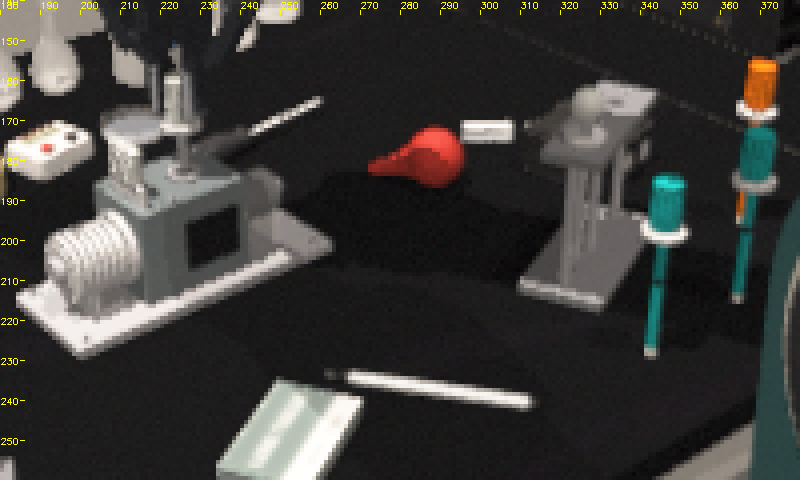

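The filter is home, the blank stem and bystanders look untouched, and the ring is dark at the bush mouth (rows 182–183). The arm is still and the wrist force is only noise, so I'm handing in.

```bash
python3 -c "
from station import arm
print(arm.sign_off()); o=arm.observe(); print(o['t'],o['position'],o['wrist_force'])"
```

```text
the job is handed in; nothing more can be done
None
the job is handed in; nothing more can be done
```

I put the filter fully home in the cell's slot and let go of it. I then drew the sample stem from its stand, lowered it through the bush to its ring mark, and handed the job in at about 21 s with it still held there. No verdict was reported.

- **Filter:** the fingers met the slot floor at a height of 98 mm, as predicted, with about 24 N of contact. After release, both cameras showed the filter seated in the slot.
- **Stem height:** the ring is at about 88 mm by the arm's readings, level with the mouth. The last picture shows the dark ring right at the mouth.
- **Stillness and contact:** the arm was at rest. The wrist force was only noise, about 0.5 N, which is too coarse to confirm the 0.1 N no-contact limit directly.
- **Centring:** this is the least certain check. The views disagreed by about 2 mm on where the bore axis is (x 0.643–0.647 m, y about −0.0325 to −0.0345 m). I held the stem at (0.6458, −0.0336), close to the middle of that range. Seen across the scene camera, the rod is centred to within about 1 mm. Along that camera's line of sight I could only judge it to about 1–2 mm, against the 3 mm allowed.
- **Other things on the bench:** the blank stem, the orange and turquoise look-alikes and the other things in the last crop looked unmoved. It showed only part of the bench, and I did not measure any of them.

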